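Close the suction canister and prove the vacuum valve

ROBOT

A 6-joint arm with a two-finger parallel gripper is mounted at the origin on the work surface. World frame = base frame: x ahead of the robot, y to its left, z up, the work surface at z = 0. Lengths are in m, angles in rad, forces in N, time in s.
With the tool pointing down it reaches from about 0.35 to 0.775 m from the base axis. Payload 7.3 kg.
Tool frame: the origin (TCP) lies between the finger pads; the fingertips stand 25 mm ahead of it and the grasp point (between the pads) lies 6 mm ahead of it; z points along the fingers, y is the direction in which the jaws open and shut (so a half turn about z gives the same grasp; the last joint's range is limited). The gripper opens to 92 mm and grips with 3 to 60 N. Pads are 19 mm wide; open, the fingers measure 130 mm over their backs; the gripper's body (75 mm by 190 mm) begins 47 mm behind the grasp point.
Start: joints at [1.12, 0.342, 1.524, -0, 1.275, -0.146], TCP at [0.158, 0.501, 0.252] pointing down, gripper open.
Joint ranges: [-2.53, 2.53], [-0.77, 2.02], [0.04, 2.7], [-1, 4.14], [0.28, 2.66], [-3.11, 3.11]. Speed limits (rad/s): [2.57, 2.57, 3.14, 3.14, 3.14, 3.14].

INTERFACE

Orientations are given as a 3x3 rotation matrix whose columns are the frame's x, y, z axes.
In Python, from plant import * gives the robot as it stands. The module is installed in compiled form; this text tells all that it offers.
- The arm moves only by the tool servo_tool, never from a script. Its argument "targets" is a list of rows, each an object with "translation": the shift along the tool's x, y, z in m, a list of three; "twist": the turn about the tool's z in degrees; "claw": the gripper command: -1 is shut, 1 is fully open, values between are in proportion. A call has 1 to 12 rows; each row shifts and turns the commanded pose from where the row before left it, along the tool's axes as they then stand; what a row does not reach is not made up. A row lasts 1/12 s, in which the tool goes at most 41.7 mm and 7.16 degrees, less where a joint would pass 70% of its speed; a pose out of reach is approached as far as the arm can. A call with a gripper value outside its range is refused whole. The fingers move at their own pace and stop on an object; the grip force is fixed at half the most. Time passes only in rows, so rows that do not move let the fingers close. It gives the time, the measured TCP pose, the force and the opening at its end, in the units of the state.
- read_state(): the state, without advancing time (a new reading comes with each control period).
- capture(name): name is "scene" or "top" or "wrist"; returns a dict with "frame" (384x512x3 uint8, red, green, blue), "depth" (384x512 float32, m along the optical axis (not along the pixel's ray), 0 where there is no reading), "fov_y" (degrees; the focal length in pixels is half the picture's height over the tangent of half this angle, whatever the lens; pixels are square), "cx", "cy" (the principal point, pixels), "rvec" (rotation vector, rad) and "tvec" (3), from world to camera coordinates, as OpenCV has them. Camera axes: x right, y down, z forward; pixel columns grow to the right and rows downward; lengths in m; the calibration is good to about 2 mm. A picture is of the moment at which its call begins.
- close_job(): hands the job in, once; it reports no verdict.
Trained networks look in a picture, given as the dict that the camera call returned (one of the last four; its "shot" number tells which), for a name from the list of things; names that differ only in an ending like _2 or _b are one class to them, and where a whole thing is asked for, a point or a joint stands for the part that bears it (a point fixed in the world has none). Each returns a list of dicts, best first, with "score" (0 to 1); they miss things now and then, are a little off and sometimes report something else, mostly with a low value. They report only what shows in the picture. A call takes as long as a camera call. They do not tell look-alikes from the thing itself.
- look_for(picture, label): "at" ([x, y, z] in m, in world coordinates, good to about 4 mm: the middle of the surface that is visible of it).
- outline_of(picture, label): "mask" (384x512 bool, what is visible of it).
The state is a dict: "t": time; "joints": joint angles; "qvel": joint speeds; "joint_efforts": joint torques, N m; "tool_pos": TCP position; "tcp_rot": TCP orientation; "wrist_force": force on the tool from outside, world axes, zero at the start; "wrist_torque": the same for the moment, N m; "finger_gap": opening from 0.0 (shut) to 1.0 (fully open).
Only numpy, scipy, OpenCV 4.12 (cv2) and the standard library are available. Lean on these libraries where they do the work, as an engineer would, in place of code of your own. Each camera call takes 0.05 s, during which the arm holds its last target.

TASK

Get the bench suction unit ready: stand the filter cartridge in the canister's mouth, put the lid on over it so that it sits flat on the rim, and let go of it. Then prove the suction: pull the knob on the sloping panel straight out until it clicks on and the gauge needle swings over (not right out to the end of its travel), keep it on for about a second, and push it fully home again. Leave the syringe rack, the sharps bin and the bottle where they stand.

Things in the scene. Friction and masses are not known exactly. Their poses are not given: they have to be found in the camera images.
- suction_unit: White suction unit, fixed, 220 deep (x) x 342 mm wide (y), maybe turned a little; origin at its underside's centre, x to its back, z up. Its right half (y < 10 mm) has a panel sloping up at 35 deg from 50 mm high at x -110 to 169 mm at x +60, then flat: gauge low on it, knob above. The left half (centre y 90) is an open bay, floor 55 mm and back wall 145 mm high, with the canister clamped in it.
- handle_bar (a point): Middle of the carrying handle's bar, 17 mm thick, fixed above the knob (100 mm higher, 20 mm further back): runs 145 mm along the unit's y, 267 mm above the worktop; two legs go from its ends to the unit's rear top edge. It bars a gripper that comes straight down on the knob; one coming down the knob's axis (35 deg tilt) is clear.
- canister_mouth (a point): Centre of the fixed canister's mouth in its rim plane, 135 mm above the worktop; axes as the unit's. The head is an aluminium ring, 100 mm outer, 80 mm inner diameter; the pocket in it is 20 mm deep with a flat floor.
- cartridge_mid (a point): Centre, half-way up (25 mm), of the loose filter cartridge, upright on the worktop, z up its axis: disc 77 mm across, 8 mm thick, foot chamfered; on its middle a white core 28 mm across, 42 mm tall; 50 mm in all, about 70 g. Goes disc down in the pocket, 1.5 mm play; on the pocket's floor this point is 5 mm above the rim plane and the core's top 30 mm above it.
- lid_mid (a point): Centre, half-way up (30 mm), of the loose lid, right way up on the worktop, z up its axis. From below: hollow spigot 77 mm across, 8 mm deep; flange 100 mm across, 8 mm thick; hollow dome to grip, 54 mm across, 44 mm tall; about 110 g. Its 44 mm bore, 55 mm deep, goes over the cartridge's core; with the flange flat on the rim this point is 22 mm above the rim plane.
- knob_head (a point): Centre of the push-pull knob's head; moves with it. z points straight out of the panel, the pull direction, 35 deg from vertical towards the unit's front; y lies level along the panel. Black round head 40 mm across, 28 mm thick (14 mm either side of this point) on a 14 mm stem; when in, this point is 38 mm off the panel, with 24 mm of stem under the head.
- vacuum_knob (a joint): Knob's travel out, m: 0 = in (off), hard stop. Drags at 2 to 4 N. Somewhere 12 to 22 mm out, unseen and different each time, it is drawn out over 5 mm into its on click and stands firm: 10 to 25 N is a safe pull there, about 40 N would force it past, towards its outer end (34 mm, service position, to be avoided). From on, about 10 N pushes it out of the click, then it slides in.
- gauge_needle (a joint): Angle of the needle of the round vacuum gauge (76 mm across, 12 mm high, low on the sloping panel), rad: near 0 with the valve off, about 1.7 when the knob stands in its on click (over 1 shows suction); falls back when the knob leaves the click either way.
- syringe_rack: Bystander: steel wire rack 150 x 100 mm, about 200 mm high with three large syringes in it; loose, origin at the centre of its underside.
- sharps_bin: Bystander: round sharps bin 120 mm across and 150 mm high, loose, origin at the centre of its underside.
- saline_bottle: Bystander: bottle 64 mm across and 150 mm high, loose, origin at the centre of its underside.
There are look-alikes about, which are no part of the job. Leave any blue look-alike of the part that bears cartridge_mid alone.

How it is judged:
By the outcome, as a careful person would: the job done as asked, in the order asked, and still so for the second after the job is handed in, with the robot touching nothing.
It also fails if it takes over 67 s, if anything falls off the work surface, if the arm or the gripper's body presses on something with over 40 N, if the wrist force passes 120 N, or if a joint passes its speed limit or range.

## Working session

There is one attempt and no reset: what is moved stays moved. The work goes in short steps, Python scripts to look and compute and a tool call to move; the robot and the scene stay as the last step left them, time stands still between calls to the robot, and variables do not carry over. Pictures are saved under pics/ and viewed, and the job is handed in when it is done.

Besides the shell and the picture viewer there is one more tool, called after "Call:" by a JSON object that holds its "method" and its "body", one argument or row to a line. servo_tool: Moves the arm, as the interface text tells. Its arguments: {"type":"object","properties":{"targets":{"type":"array"}},"required":["targets"]}

```bash
mkdir -p pics; cat > h.py <<'E'
from plant import *
import numpy as np, cv2
def cam(p):
    R,_=cv2.Rodrigues(np.array(p["rvec"],float)); t=np.array(p["tvec"],float).reshape(3)
    f=p["frame"].shape[0]/2/np.tan(np.radians(p["fov_y"])/2)
    return R,t,f
def cloud(p):
    R,t,f=cam(p); d=p["depth"]; v,u=np.mgrid[:d.shape[0],:d.shape[1]]
    X=np.stack([(u-p["cx"])/f*d,(v-p["cy"])/f*d,d],-1)
    W=(X-t)@R
    W[d<=0]=np.nan
    return W
def save(p,n): cv2.imwrite("pics/"+n,p["frame"][:,:,::-1])
def fitc(P):
    A=np.c_[2*P,np.ones(len(P))]; s=np.linalg.lstsq(A,(P**2).sum(1),rcond=None)[0]
    return s[:2],np.sqrt(s[2]+s[0]**2+s[1]**2)
E
python3 - <<'E'
from h import *
np.set_printoptions(precision=4,suppress=True)
s=read_state(); print(s)
for c in ["scene","top"]:
    p=capture(c); save(p,c+"0.png"); np.save(c+"0.npy",cloud(p)); print(c,p["fov_y"],p["cx"],p["cy"],p["rvec"],p["tvec"])
    for n in ["suction_unit","canister_mouth","cartridge_mid","lid_mid","knob_head","handle_bar","syringe_rack","sharps_bin","saline_bottle"]:
        try: print(n,[(np.round(r["at"],3).tolist(),round(r["score"],2)) for r in look_for(p,n)][:4])
        except Exception as e: print(n,e)
E
```

```text
{'t': 0.0, 'joints': array([ 1.12  ,  0.3427,  1.525 ,  0.    ,  1.2754, -0.146 ]), 'qvel': array([ 0.0004, -0.0007, -0.0014,  0.0012,  0.0002, -0.0013]), 'joint_efforts': array([ -0.0009, -43.1234, -24.4218,   0.0718,   0.0559,  -0.0001]), 'tool_pos': array([0.1574, 0.5005, 0.251 ]), 'tcp_rot': array([[-0.9539,  0.3001, -0.0007],
       [ 0.3001,  0.9539, -0.0014],
       [ 0.0002, -0.0015, -1.    ]]), 'wrist_force': array([ 0.2129, -0.7299, -0.3386]), 'wrist_torque': array([-0.0182,  0.0042, -0.0384]), 'finger_gap': 1.0046562154821619}
scene 54.27374575166702 253.54753457648135 188.81189686373577 [ 0.9345  2.5775 -0.9484] [ 0.3313 -0.1078  1.4585]
suction_unit [([0.62, -0.007, 0.112], 0.91)]
canister_mouth [([0.624, -0.004, 0.11], 0.71)]
cartridge_mid [([0.282, 0.36, 0.007], 0.98), ([0.416, 0.254, 0.009], 0.94), ([0.392, 0.506, 0.009], 0.92)]
lid_mid []
knob_head []
handle_bar [([0.623, -0.002, 0.113], 0.69)]
syringe_rack [([0.618, -0.374, 0.069], 0.91)]
sharps_bin [([0.416, -0.434, 0.134], 0.8)]
saline_bottle [([0.447, -0.273, 0.085], 0.87)]
top 43.34521544734876 252.6753713872709 195.8082403844095 [ 2.1161 -2.1699  0.1507] [0.027  0.4891 1.8383]
suction_unit [([0.589, -0.014, 0.105], 0.83)]
canister_mouth [([0.588, -0.014, 0.107], 0.65)]
cartridge_mid [([0.386, 0.5, 0.008], 0.87), ([0.404, 0.371, 0.006], 0.8), ([0.273, 0.352, 0.005], 0.65), ([0.41, 0.251, 0.008], 0.6)]
lid_mid [([0.585, 0.357, 0.021], 0.85)]
knob_head [([0.579, -0.092, 0.177], 0.47)]
handle_bar [([0.586, -0.018, 0.106], 0.71)]
syringe_rack [([0.607, -0.382, 0.055], 0.85), ([0.404, -0.457, 0.148], 0.6)]
sharps_bin [([0.402, -0.457, 0.147], 0.77)]
saline_bottle []
```

View pics/scene0.png

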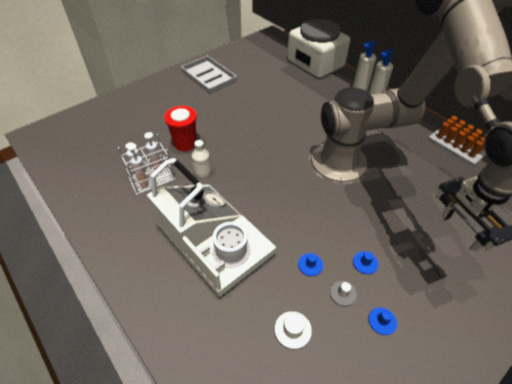

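View pics/top0.png

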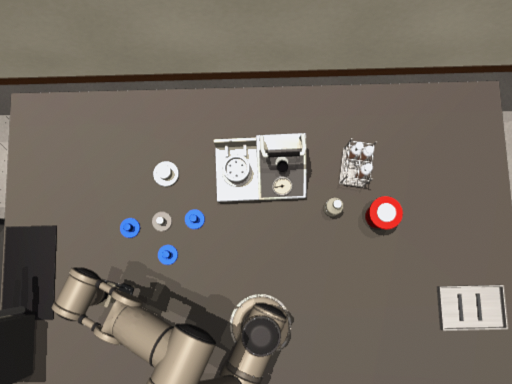

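The scene image shows the grey cartridge with its white core at (344,292), with three blue look-alikes around it. The lid is at (293,328), the canister at (231,240), and the handle and knob are near (195,195). In the top view they sit at cartridge (162,221), lid (166,174), canister (236,169), knob (282,165) and gauge (282,186).

```bash
python3 - <<'E'
from h import *
np.set_printoptions(precision=4,suppress=True)
for c,boxes in [("top",{"cart":(148,207,176,235),"lid":(150,158,182,190),"can":(214,146,258,192),"knob":(262,150,300,200)}),]:
    W=np.load(c+"0.npy")
    for n,(a,b,e,d) in boxes.items():
        w=W[b:d,a:e].reshape(-1,3); 
        print(n,np.histogram(w[:,2],bins=np.arange(-.01,.3,.01))[0])
        for lo,hi in [(.003,.02),(.003,.015),(.04,.065),(.125,.145),(.1,.115),(.255,.28)]:
            m=w[(w[:,2]>lo)&(w[:,2]<hi)]
            if len(m)>5: print(lo,hi,len(m),m.mean(0),(m.min(0)+m.max(0))/2,np.ptp(m,axis=0))
p=capture("wrist"); save(p,"w0.png"); R,t,f=cam(p); s=read_state()
print("cam in tool",s["tcp_rot"].T@(-R.T@t-s["tool_pos"])); print(s["tcp_rot"].T@R.T,f,p["cx"],p["cy"])
E
```

```text
cart [233 380 100   2   7  25  16   1   0   0   0   0   0   0   0   0   0   0
   0   0   0   0   0   0   0   0   0   0   0   0]
0.003 0.02 342 [0.4047 0.3747 0.0081] [0.4059 0.3745 0.0113] [0.1075 0.107  0.0166]
0.003 0.015 319 [0.405  0.3748 0.0074] [0.4059 0.3745 0.009 ] [0.1075 0.107  0.012 ]
0.04 0.065 42 [0.4038 0.3741 0.0489] [0.4033 0.3745 0.0511] [0.0236 0.0276 0.0195]
lid [251 306 219  56   8  12  65  84   2   0   0   0   0   0   0   0   0   0
   0   0   0   0   0   0   0   0   0   0   0   0]
0.003 0.02 408 [0.5896 0.3566 0.0108] [0.5933 0.3589 0.0115] [0.1287 0.1251 0.017 ]
0.003 0.015 293 [0.5897 0.3571 0.0083] [0.5933 0.3589 0.009 ] [0.1287 0.1251 0.0119]
0.04 0.065 137 [0.5906 0.3557 0.058 ] [0.5932 0.357  0.0528] [0.0538 0.0522 0.024 ]
can [ 43  50   2   0   0 131 879 216  24  15  36  68 265  89 164  21   5   4
   2   0   0   0   0   0   0   0   0   0   0   0]
0.003 0.02 30 [0.5912 0.164  0.0065] [0.6022 0.1629 0.0077] [0.1709 0.0087 0.0091]
0.003 0.015 30 [0.5912 0.164  0.0065] [0.6022 0.1629 0.0077] [0.1709 0.0087 0.0091]
0.04 0.065 1193 [0.5912 0.0737 0.0554] [0.5948
[... 349 characters left out ...]
[ 0.4774 -0.121   0.012 ] [ 0.4777 -0.1174  0.0108] [0.0036 0.0904 0.0146]
0.003 0.015 6 [ 0.4773 -0.1329  0.008 ] [ 0.477  -0.1393  0.0078] [0.0022 0.0466 0.0086]
0.04 0.065 196 [ 0.487  -0.0902  0.0563] [ 0.4939 -0.0926  0.0526] [0.0357 0.1433 0.0246]
0.125 0.145 246 [ 0.598  -0.0914  0.1358] [ 0.5955 -0.092   0.135 ] [0.0478 0.138  0.0199]
0.1 0.115 263 [ 0.5556 -0.091   0.1074] [ 0.549  -0.0917  0.1075] [0.0671 0.1397 0.0149]
0.255 0.28 178 [ 0.5984 -0.0822  0.2729] [ 0.6011 -0.0852  0.2713] [0.0242 0.1272 0.017 ]
cam in tool [ 0.0659  0.0014 -0.1319]
[[ 0.0005 -0.9685 -0.249 ]
 [ 1.      0.0004  0.0004]
 [-0.0002 -0.249   0.9685]] 287.05611917184723 254.28120657163632 192.88733561620793
```

```bash
python3 - <<'E'
import cv2
a=cv2.imread("pics/top0.png")[120:215,200:320]; b=cv2.imread("pics/scene0.png")[150:295,140:280]
cv2.imwrite("pics/t0z.png",cv2.resize(a,None,fx=5,fy=5,interpolation=2));cv2.imwrite("pics/s0z.png",cv2.resize(b,None,fx=4,fy=4,interpolation=2))
E
```

```text
(no output)
```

View pics/t0z.png

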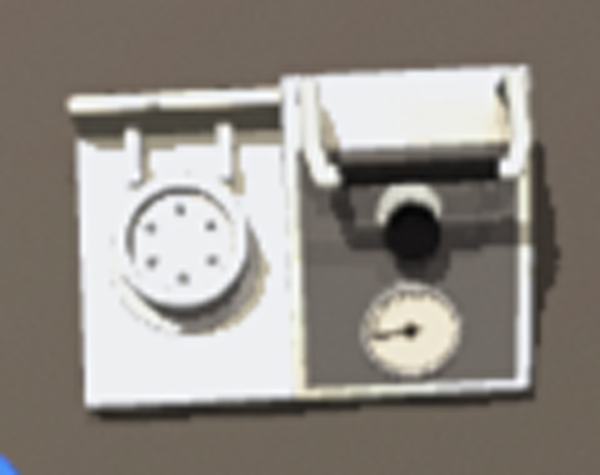

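View pics/s0z.png

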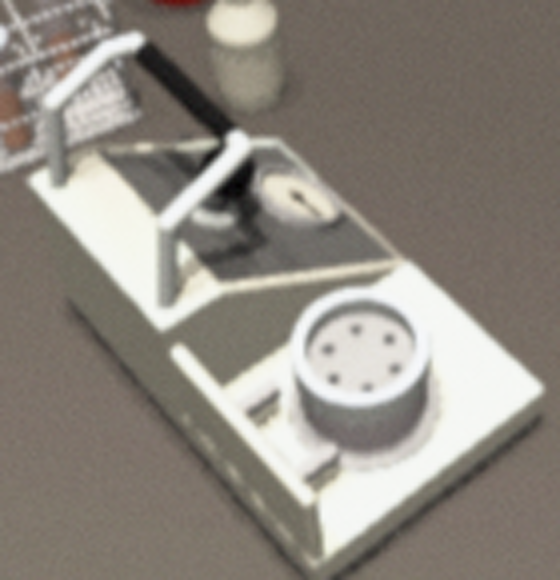

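View pics/w0.png

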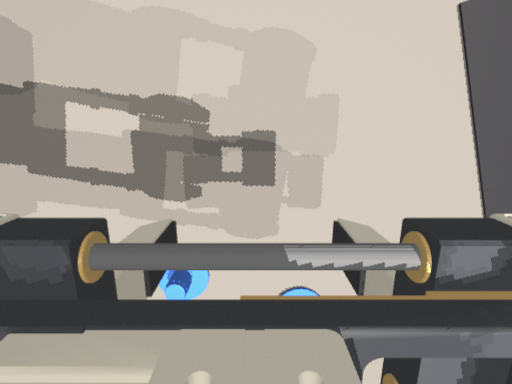

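Call:
{"method": "servo_tool", "body": {
  "targets": [
    {"translation": [0,0,0],"twist": 7.05,"claw": 1},
    {"translation": [0,0,0],"twist": 7.05,"claw": 1},
    {"translation": [0,0,0],"twist": 7.05,"claw": 1},
    {"translation": [0,0,0],"twist": 7.05,"claw": 1},
    {"translation": [0,0,0],"twist": 7.05,"claw": 1},
    {"translation": [0,0,0],"twist": 7.05,"claw": 1},
    {"translation": [0,0,0],"twist": 7.05,"claw": 1},
    {"translation": [0,0,0],"twist": 7.05,"claw": 1},
    {"translation": [0,0,0],"twist": 7.05,"claw": 1},
    {"translation": [0,0,0],"twist": 7.05,"claw": 1}
  ]
}}

```text
t: 1.88
tool_pos: [0.1575, 0.5008, 0.2517]
tcp_rot: [[-0.029, 1.0, 0.0], [1.0, 0.029, 0.0], [0.0, 0.0, -1.0]]
wrist_force: [0.6, -0.5, -0.1]
finger_gap: 1.001
```

Call:
{"method": "servo_tool", "body": {
  "targets": [
    {"translation": [-0.0194,0.0346,0],"twist": 0,"claw": 1},
    {"translation": [-0.0194,0.0346,0],"twist": 0,"claw": 1},
    {"translation": [-0.0194,0.0346,0],"twist": 0,"claw": 1},
    {"translation": [-0.0194,0.0346,0],"twist": 0,"claw": 1},
    {"translation": [-0.0194,0.0346,0],"twist": 0,"claw": 1},
    {"translation": [-0.0194,0.0346,0],"twist": 0,"claw": 1},
    {"translation": [-0.0194,0.0346,0],"twist": 0,"claw": 1},
    {"translation": [0,0,0],"twist": 0,"claw": 1}
  ]
}}

```text
t: 2.55
tool_pos: [0.4101, 0.3703, 0.2514]
tcp_rot: [[-0.03, 1.0, 0.003], [1.0, 0.03, -0.001], [-0.001, 0.003, -1.0]]
wrist_force: [-0.1, -0.0, -0.9]
finger_gap: 1.002
```

```bash
python3 - <<'E'
from h import *
np.set_printoptions(precision=4,suppress=True)
s=read_state(); print(s["t"],s["joints"],s["tool_pos"],s["tcp_rot"],s["finger_gap"])
p=capture("wrist"); save(p,"w1.png"); W=cloud(p); np.save("w1.npy",W)
print([(np.round(r["at"],4).tolist(),r["score"]) for r in look_for(p,"cartridge_mid")])
m=(np.hypot(W[...,0]-.404,W[...,1]-.374)<.06)
for lo,hi in [(.004,.014),(.046,.056)]:
    k=m&(W[...,2]>lo)&(W[...,2]<hi); v,u=np.where(k); print(k.sum(),W[k].mean(0),W[k].min(0),W[k].max(0),u.mean(),v.mean())
k=m&(W[...,2]>.04)
c=cv2.findContours(k.astype(np.uint8),0,1)[0]; c=max(c,key=len)[:,0]
print(fitc(W[c[:,1],c[:,0],:2]))
E
```

```text
2.55 [ 0.5971  0.3922  1.4489 -0.0025  1.2988  0.5681] [0.4101 0.3703 0.2514] [[-0.0297  0.9996  0.0028]
 [ 0.9996  0.0297 -0.0011]
 [-0.0011  0.0028 -1.    ]] 1.0015191045504654
[([0.3827, 0.4969, 0.0072], 0.77), ([0.4124, 0.271, 0.009], 0.76), ([0.2837, 0.3548, 0.0102], 0.69), ([0.4079, 0.3811, 0.0054], 0.6)]
2099 [0.4069 0.3797 0.0068] [0.3689 0.3394 0.0041] [0.4448 0.4154 0.0128] 250.6788947117675 164.26441162458315
417 [0.4068 0.378  0.0487] [0.3935 0.3647 0.046 ] [0.4208 0.3912 0.0512] 250.242206235012 171.3453237410072
(array([0.4072, 0.364 ]), np.float64(0.04975974404039468))
```

View pics/w1.png

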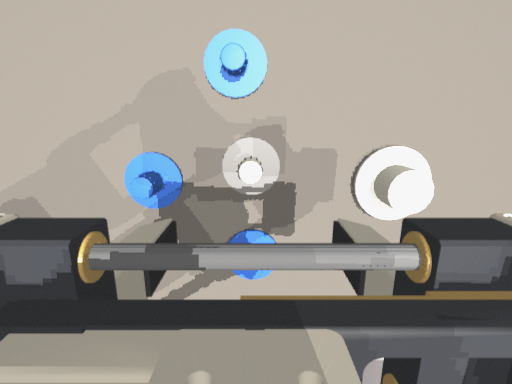

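The wrist view shows the grey cartridge's white core at (250,171), directly under the gripper. The three blue ones are at (235,62), (153,180) and (251,255), and the lid is at (395,183).

```bash
python3 - <<'E'
from h import *
np.set_printoptions(precision=4,suppress=True)
s=read_state(); print(s["t"],s["tool_pos"],s["qvel"])
W=np.load("w1.npy")
m=(np.hypot(W[...,0]-.592,W[...,1]-.357)<.09)
for lo,hi in [(.01,.022),(.055,.065)]:
    k=m&(W[...,2]>lo)&(W[...,2]<hi); print(k.sum(),W[k].mean(0),W[k].min(0),W[k].max(0))
E
```

```text
2.65 [0.4054 0.3728 0.2514] [ 0.0521 -0.0162  0.0216  0.0097  0.0027  0.0062]
2394 [0.5819 0.3686 0.0146] [0.5453 0.3127 0.01  ] [0.642  0.411  0.0219]
1618 [0.5943 0.362  0.0585] [0.5683 0.3346 0.055 ] [0.6223 0.3879 0.0607]
```

Call:
{"method": "servo_tool", "body": {
  "targets": [
    {"translation": [0.003,0.002,0.04],"twist": 0,"claw": 1},
    {"translation": [0.003,0.002,0.04],"twist": 0,"claw": 1},
    {"translation": [0,0,0],"twist": 0,"claw": 1},
    {"translation": [0,0,0],"twist": 0,"claw": 1},
    {"translation": [0,0,0],"twist": 0,"claw": 1}
  ]
}}

```text
t: 3.07
tool_pos: [0.408, 0.381, 0.1737]
tcp_rot: [[-0.037, 0.999, 0.002], [0.999, 0.037, 0.001], [0.001, 0.002, -1.0]]
wrist_force: [-0.4, 0.2, -0.1]
finger_gap: 0.998
```

```bash
python3 - <<'E'
from h import *
np.set_printoptions(precision=4,suppress=True)
s=read_state(); print(s["t"],s["tool_pos"],s["qvel"],s["wrist_force"])
p=capture("wrist"); save(p,"w2.png"); W=cloud(p)
m=(np.hypot(W[...,0]-.407,W[...,1]-.378)<.06)
for lo,hi in [(.004,.014),(.044,.056)]:
    k=m&(W[...,2]>lo)&(W[...,2]<hi); print(k.sum(),W[k].mean(0),W[k].min(0),W[k].max(0))
m=(np.hypot(W[...,0]-.592,W[...,1]-.357)<.09)
for lo,hi in [(.01,.022),(.055,.065)]:
    k=m&(W[...,2]>lo)&(W[...,2]<hi); print(k.sum(),W[k].mean(0) if k.any() else 0)
print(read_state()["tool_pos"])
E
```

```text
3.0667 [0.408  0.381  0.1737] [-0.0077 -0.0237 -0.0204 -0.0003 -0.0082 -0.0024] [-0.3949  0.1635 -0.0917]
3038 [0.4069 0.3808 0.0068] [0.3697 0.3396 0.004 ] [0.4449 0.4157 0.013 ]
667 [0.4069 0.3782 0.0486] [0.3933 0.3642 0.0445] [0.4206 0.3914 0.0509]
2987 [0.5806 0.3795 0.0147]
824 [0.5928 0.3778 0.0584]
[0.4085 0.3811 0.1743]
```

View pics/w2.png

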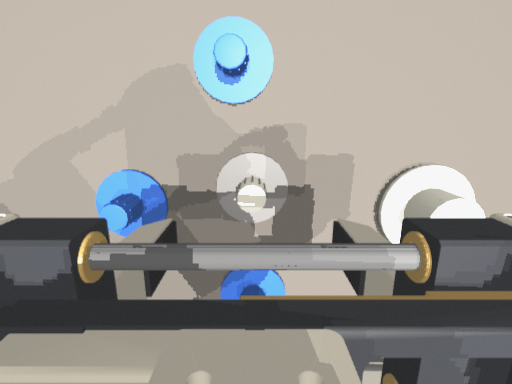

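The core is at (251,195), centred between the fingers. I'll go down and grip it.

Call:
{"method": "servo_tool", "body": {
  "targets": [
    {"translation": [-0.001,-0.001,0.04],"twist": 0,"claw": 1},
    {"translation": [-0.001,0,0.04],"twist": 0,"claw": 1},
    {"translation": [-0.001,0,0.035],"twist": 0,"claw": 0.4},
    {"translation": [0,0,0.012],"twist": 0,"claw": 0.2},
    {"translation": [0,0,0],"twist": 0,"claw": 0.0},
    {"translation": [0,0,0],"twist": 0,"claw": -0.3},
    {"translation": [0,0,0],"twist": 0,"claw": -0.6},
    {"translation": [0,0,0],"twist": 0,"claw": -1},
    {"translation": [0,0,0],"twist": 0,"claw": -1},
    {"translation": [0,0,0],"twist": 0,"claw": -1},
    {"translation": [0,0,0],"twist": 0,"claw": -1}
  ]
}}

```text
t: 4.03
tool_pos: [0.4076, 0.3771, 0.0455]
tcp_rot: [[-0.036, 0.999, 0.001], [0.999, 0.036, 0.001], [0.001, 0.001, -1.0]]
wrist_force: [1.2, 0.4, -0.1]
finger_gap: 0.395
```

```bash
python3 - <<'E'
from h import *
np.set_printoptions(precision=4,suppress=True)
s=read_state(); print(s["t"],s["tool_pos"],s["finger_gap"],s["wrist_force"],s["joints"])
p=capture("wrist"); save(p,"w3.png")
# top: unit/canister fit
p=capture("top");W=cloud(p);R,t,f=cam(p)
np.save("top1.npy",W)
# unit yaw: back wall/front edge of bay floor: mask bay floor z .05-.06
m=(W[...,2]>.045)&(W[...,2]<.062)&(np.abs(W[...,0]-.6)<.14)&(W[...,1]>0)&(W[...,1]<.18)
r=cv2.minAreaRect(W[m][:,:2].astype(np.float32)*1000); print(r)
m=(W[...,2]>.125)&(W[...,2]<.142)&(np.hypot(W[...,0]-.588,W[...,1]-.074)<.058)
P=W[m]; print(len(P),P.mean(0)); print(cv2.minEnclosingCircle(P[:,:2].astype(np.float32)*1000))
m=(W[...,2]>.255)&(W[...,2]<.29)&(np.abs(W[...,0]-.6)<.05)
P=W[m]; c=P.mean(0); print("bar",c,np.ptp(P,axis=0)); u=np.linalg.svd(P[:,:2]-c[:2],full_matrices=False)[2][0]; print(u)
E
```

```text
4.0333 [0.4076 0.3771 0.0455] 0.395291216821966 [ 1.2351  0.3671 -0.1315] [0.6085 0.6378 1.6758 0.0001 0.8266 0.5728]
((578.85888671875, 77.28237915039062), (211.26632690429688, 156.58673095703125), 0.9568521976470947)
208 [0.5842 0.0756 0.1338]
((584.6287841796875, 75.32559204101562), 50.79722595214844)
bar [ 0.6071 -0.0932  0.2725] [0.0599 0.1566 0.0298]
[-0.0137  0.9999]
```

View pics/w3.png

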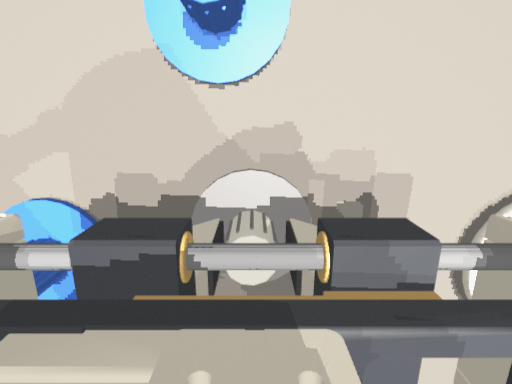

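The fingers straddle the core at (250,245) but are still closing, so I'll let them shut and then lift.

Call:
{"method": "servo_tool", "body": {
  "targets": [
    {"translation": [0,0,0],"twist": 0,"claw": -1},
    {"translation": [0,0,0],"twist": 0,"claw": -1},
    {"translation": [0,0,0],"twist": 0,"claw": -1},
    {"translation": [0,0,0],"twist": 0,"claw": -1}
  ]
}}

```text
t: 4.47
tool_pos: [0.4074, 0.3769, 0.045]
tcp_rot: [[-0.036, 0.999, 0.0], [0.999, 0.036, 0.0], [0.0, 0.0, -1.0]]
wrist_force: [-1.8, -1.0, 5.1]
finger_gap: 0.296
```

Call:
{"method": "servo_tool", "body": {
  "targets": [
    {"translation": [0,0,-0.02],"twist": 0,"claw": -1},
    {"translation": [0,0,-0.035],"twist": 0,"claw": -1},
    {"translation": [0,0,-0.035],"twist": 0,"claw": -1},
    {"translation": [0,0,-0.035],"twist": 0,"claw": -1},
    {"translation": [0,0,-0.035],"twist": 0,"claw": -1},
    {"translation": [0,0,-0.02],"twist": 0,"claw": -1},
    {"translation": [0,0,0],"twist": 0,"claw": -1},
    {"translation": [0,0,0],"twist": 0,"claw": -1}
  ]
}}

```text
t: 5.13
tool_pos: [0.4075, 0.377, 0.2253]
tcp_rot: [[-0.036, 0.999, 0.002], [0.999, 0.036, 0.001], [0.001, 0.002, -1.0]]
wrist_force: [0.3, -0.5, -1.0]
finger_gap: 0.297
```

Call:
{"method": "servo_tool", "body": {
  "targets": [
    {"translation": [-0.0305,0.0243,0],"twist": 0,"claw": -1},
    {"translation": [-0.0305,0.0243,0],"twist": 0,"claw": -1},
    {"translation": [-0.0305,0.0243,0],"twist": 0,"claw": -1},
    {"translation": [-0.0305,0.0243,0],"twist": 0,"claw": -1},
    {"translation": [-0.0305,0.0243,0],"twist": 0,"claw": -1},
    {"translation": [-0.0305,0.0243,0],"twist": 0,"claw": -1},
    {"translation": [-0.0305,0.0243,0],"twist": 0,"claw": -1},
    {"translation": [0,0,0],"twist": 0,"claw": -1},
    {"translation": [0,0,0],"twist": 0,"claw": -1},
    {"translation": [0,0,0],"twist": 0,"claw": -1},
    {"translation": [0,0,0],"twist": 0,"claw": -1}
  ]
}}

```text
t: 6.05
tool_pos: [0.5838, 0.1704, 0.2235]
tcp_rot: [[-0.037, 0.999, -0.002], [0.999, 0.037, -0.0], [0.0, -0.002, -1.0]]
wrist_force: [-0.0, 0.2, -1.0]
finger_gap: 0.299
```

```bash
cat > rim.py <<'E'
from h import *
import sys
np.set_printoptions(precision=4,suppress=True)
s=read_state(); print(s["t"],s["tool_pos"],s["tcp_rot"][:,0],s["finger_gap"],s["wrist_force"])
p=capture("wrist"); save(p,sys.argv[1]+".png"); W=cloud(p); np.save(sys.argv[1]+".npy",W)
R,t,f=cam(p)
g=np.hypot(W[...,0]-.585,W[...,1]-.0755)
m=(W[...,2]>.122)&(W[...,2]<.146)&(g<.056)
P=W[m]; print("rim",len(P),P.mean(0),P.min(0),P.max(0)); 
m2=m.astype(np.uint8); print(cv2.minEnclosingCircle(P[:,:2].astype(np.float32)*1000))
v,u=np.where(m); print(u.min(),u.max(),v.min(),v.max())
# radial fit: outer boundary
def cost(x):
    r=np.hypot(P[:,0]-x[0],P[:,1]-x[1]); return np.r_[np.clip(r-.05,0,None),np.clip(.04-r,0,None)]
from scipy.optimize import least_squares
print(least_squares(cost,[.585,.0755]).x)
m=(W[...,2]>.10)&(W[...,2]<.121)&(g<.038); print("floor",m.sum(),W[m].mean(0) if m.any() else 0)
E
python3 rim.py w4
```

```text
6.05 [0.5838 0.1704 0.2235] [-0.0367  0.9993  0.0001] 0.2988984165367116 [-0.0267  0.2029 -0.9815]rim.py:9: RuntimeWarning: Mean of empty slice.
  P=W[m]; print("rim",len(P),P.mean(0),P.min(0),P.max(0));
  ret = um.true_divide(
Traceback (most recent call last):
  File "rim.py", line 9, in <module>
    P=W[m]; print("rim",len(P),P.mean(0),P.min(0),P.max(0));
                                         ~~~~~^^^
ValueError: zero-size array to reduction operation minimum which has no identity
```

View pics/w4.png

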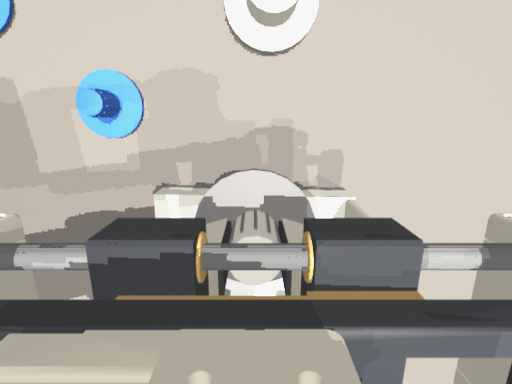

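The view is the wrong way round: only what lies on the +x side of the tool shows, and the canister is hidden behind the gripper. I'll turn the tool so the camera sees the canister.

Call:
{"method": "servo_tool", "body": {
  "targets": [
    {"translation": [0,0,0],"twist": 7.085,"claw": -1},
    {"translation": [0,0,0],"twist": 7.085,"claw": -1},
    {"translation": [0,0,0],"twist": 7.085,"claw": -1},
    {"translation": [0,0,0],"twist": 7.085,"claw": -1},
    {"translation": [0,0,0],"twist": 7.085,"claw": -1},
    {"translation": [0,0,0],"twist": 7.085,"claw": -1},
    {"translation": [0,0,0],"twist": 7.085,"claw": -1},
    {"translation": [0,0,0],"twist": 7.085,"claw": -1},
    {"translation": [0,0,0],"twist": 7.085,"claw": -1},
    {"translation": [0,0,0],"twist": 7.085,"claw": -1},
    {"translation": [0,0,0],"twist": 7.085,"claw": -1},
    {"translation": [0,0,0],"twist": 7.085,"claw": -1}
  ]
}}

```text
t: 7.1
tool_pos: [0.584, 0.1709, 0.2248]
tcp_rot: [[0.993, 0.118, -0.0], [0.118, -0.993, 0.0], [-0.0, -0.0, -1.0]]
wrist_force: [1.4, -0.4, -1.2]
finger_gap: 0.297
```

Call:
{"method": "servo_tool", "body": {
  "targets": [
    {"translation": [0,0,0],"twist": 7.085,"claw": -1},
    {"translation": [-0.021,0.0238,0],"twist": 0,"claw": -1},
    {"translation": [-0.021,0.0238,0],"twist": 0,"claw": -1},
    {"translation": [-0.021,0.0238,0],"twist": 0,"claw": -1},
    {"translation": [-0.021,0.0238,0],"twist": 0,"claw": -1},
    {"translation": [0,0,0],"twist": 0,"claw": -1},
    {"translation": [0,0,0],"twist": 0,"claw": -1},
    {"translation": [0,0,0],"twist": 0,"claw": -1}
  ]
}}

```text
t: 7.77
tool_pos: [0.501, 0.0753, 0.2252]
tcp_rot: [[1.0, -0.0, 0.001], [-0.0, -1.0, 0.0], [0.001, -0.0, -1.0]]
wrist_force: [-0.6, 0.2, -0.8]
finger_gap: 0.297
```

```bash
python3 rim.py w5
```

```text
7.7667 [0.501  0.0753 0.2252] [ 1.     -0.0003  0.0015] 0.29669448523675246 [-0.5542  0.168  -0.8475]
rim 6141 [0.5914 0.0774 0.1328] [0.5377 0.0276 0.122 ] [0.6363 0.1267 0.136 ]
((586.8823852539062, 77.40894317626953), 49.90068817138672)
187 320 20 160
[0.5868 0.0774]
floor 7332 [0.5861 0.0754 0.1139]
```

View pics/w5.png

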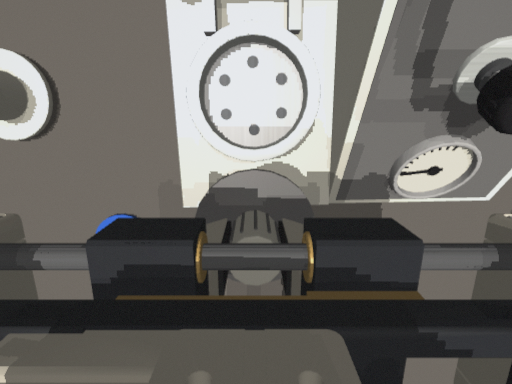

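The wrist view shows the canister mouth at (254,93), its pocket floor with six holes, the gauge at (435,168), the knob at (500,95) and the lid at (10,95).

```bash
python3 - <<'E'
from h import *
from scipy.optimize import least_squares
np.set_printoptions(precision=4,suppress=True)
W=np.load("w5.npy")
g=np.hypot(W[...,0]-.5868,W[...,1]-.0774)
m=(np.abs(W[...,2]-.1345)<.004)&(g<.056)
P=W[m]; print(len(P),P.mean(0))
for lo,hi in[(.1325,.137)]:
    def cost(x):
        r=np.hypot(P[:,0]-x[0],P[:,1]-x[1]); return np.r_[np.clip(r-x[2],0,None)*3+0,np.clip(x[3]-r,0,None)*3, (x[2]-.05)*5,(x[3]-.04)*5]
    print(least_squares(cost,[.585,.0755,.05,.04],loss='soft_l1',f_scale=.001).x)
m8=m.astype(np.uint8)
cs,h=cv2.findContours(m8,cv2.RETR_CCOMP,cv2.CHAIN_APPROX_NONE)
for c in cs:
    if len(c)>80:
        c=c[:,0]; Q=W[c[:,1],c[:,0]]; print(len(c),fitc(Q[:,:2]),Q[:,2].mean())
        # image ellipse centre reprojected on rim plane
# floor
f=(np.abs(W[...,2]-.115)<.003)&(g<.045); print("floor",W[f].mean(0),W[f].min(0),W[f].max(0))
# held core / disc
m=(np.hypot(W[...,0]-.501,W[...,1]-.0753)<.05)&(W[...,2]>.16)
for lo,hi in [(.181,.19),(.222,.235)]:
    k=m&(W[...,2]>lo)&(W[...,2]<hi)
    if k.any(): print("held",lo,k.sum(),W[k].mean(0),W[k].min(0),W[k].max(0))
# lid
k=(W[...,1]>.25)&(W[...,0]>.45)&(W[...,2]>.055)&(W[...,2]<.066); print("lidtop",k.sum(),W[k].mean(0),W[k].min(0),W[k].max(0)); 
# bay edge yaw: floor z~.055 left edge boundary
k=(np.abs(W[...,2]-.055)<.004)&(W[...,1]>.1)
xs=[];ys=[]
for r in range(10,200,5):
    cc=np.where(k[r])[0]
    if len(cc): xs.append(W[r,cc[0],0]);ys.append(W[r,cc[0],1])
xs=np.array(xs);ys=np.array(ys);print(np.c_[xs,ys][::4]);c=np.polyfit(xs,ys,1);print("yaw",np.degrees(np.arctan(c[0])))
kk=(W[...,2]>.1)&(W[...,1]<-.04)
print("knob px",W[95,500],W[60:130,470:512].reshape(-1,3)[:, 2].max())
E
```

```text
5463 [0.5905 0.0773 0.1336]
[0.5869 0.0774 0.05   0.0396]
389 (array([0.5869, 0.0773]), np.float64(0.04908421501084121)) 0.13331707716089025
319 (array([0.5869, 0.0774]), np.float64(0.03990233111250025)) 0.13191090152879192
floor [0.5886 0.0774 0.1139] [0.5471 0.0373 0.112 ] [0.6272 0.1174 0.118 ]
held 0.181 4500 [0.5213 0.0763 0.187 ] [0.4645 0.039  0.1811] [0.54   0.1134 0.1899]
held 0.222 1386 [0.5049 0.0764 0.228 ] [0.4881 0.0525 0.222 ] [0.5156 0.1002 0.2347]<stdin>:26: RuntimeWarning: Mean of empty slice.
  ret = um.true_divide(
Traceback (most recent call last):
ValueError: zero-size array to reduction operation minimum which has no identity
```

Call:
{"method": "servo_tool", "body": {
  "targets": [
    {"translation": [0,0,0],"twist": -7.15,"claw": -1},
    {"translation": [0,0,0],"twist": -7.15,"claw": -1},
    {"translation": [0,0,0],"twist": -7.15,"claw": -1},
    {"translation": [0,0,0],"twist": -7.15,"claw": -1},
    {"translation": [0,0,0],"twist": -7.15,"claw": -1},
    {"translation": [0,0,0],"twist": -7.15,"claw": -1},
    {"translation": [0,0,0],"twist": -7.15,"claw": -1},
    {"translation": [0,0,0],"twist": -7.15,"claw": -1},
    {"translation": [0,0,0],"twist": -7.15,"claw": -1},
    {"translation": [0,0,0],"twist": -7.15,"claw": -1},
    {"translation": [0,0,0],"twist": -7.15,"claw": -1},
    {"translation": [0,0,0],"twist": -7.15,"claw": -1}
  ]
}}

```text
t: 8.82
tool_pos: [0.5014, 0.0756, 0.2245]
tcp_rot: [[0.066, 0.998, 0.0], [0.998, -0.066, 0.0], [0.0, 0.0, -1.0]]
wrist_force: [0.4, 0.0, -0.6]
finger_gap: 0.296
```

Call:
{"method": "servo_tool", "body": {
  "targets": [
    {"translation": [0,0,0],"twist": -4.2,"claw": -1},
    {"translation": [0,0.03,0],"twist": 0,"claw": -1},
    {"translation": [0,0.03,0],"twist": 0,"claw": -1},
    {"translation": [0,0.025,0],"twist": 0,"claw": -1},
    {"translation": [0,0,0],"twist": 0,"claw": -1},
    {"translation": [0,0,0],"twist": 0,"claw": -1},
    {"translation": [0,0,0],"twist": 0,"claw": -1},
    {"translation": [0,0,0],"twist": 0,"claw": -1}
  ]
}}

```text
t: 9.48
tool_pos: [0.585, 0.0749, 0.2246]
tcp_rot: [[0.0, 1.0, -0.001], [1.0, -0.0, 0.0], [0.0, -0.001, -1.0]]
wrist_force: [0.8, 0.4, -0.6]
finger_gap: 0.298
```

```bash
python3 - <<'E'
from h import *
np.set_printoptions(precision=4,suppress=True)
s=read_state(); print(s["t"],s["tool_pos"],s["tcp_rot"],s["finger_gap"])
p=capture("wrist"); W=cloud(p); save(p,"w6.png")
a=s["tool_pos"]
m=(np.hypot(W[...,0]-a[0],W[...,1]-a[1])<.05)&(W[...,2]>.178)&(W[...,2]<.19); print("held",W[m].mean(0),W[m].min(0),W[m].max(0))
k=(W[...,1]>.25)&(W[...,0]>.5)&(W[...,2]>.055)&(W[...,2]<.066); print("lidtop",k.sum(),W[k].mean(0) if k.any() else 0)
print(read_state()["tool_pos"])
E
```

```text
9.4833 [0.585  0.0749 0.2246] [[ 0.0002  1.     -0.0009]
 [ 1.     -0.0002  0.0001]
 [ 0.0001 -0.0009 -1.    ]] 0.29803015277166095
held [0.5863 0.0951 0.1863] [0.5492 0.0383 0.1808] [0.6236 0.1138 0.19  ]
lidtop 0 0
[0.585  0.0748 0.2248]
```

View pics/w6.png

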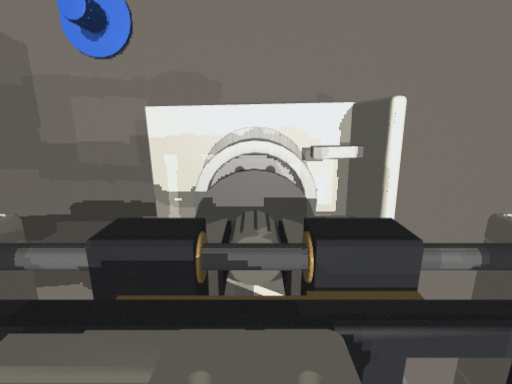

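```bash
python3 - <<'E'
from h import *
from scipy.optimize import least_squares
np.set_printoptions(precision=4,suppress=True)
p=capture("wrist"); W=cloud(p)
g=np.hypot(W[...,0]-.586,W[...,1]-.0765)
m=(np.abs(W[...,2]-.134)<.004)&(g<.056); P=W[m]; print(len(P),P.mean(0),P.min(0),P.max(0))
def cost(x):
    r=np.hypot(P[:,0]-x[0],P[:,1]-x[1]); return np.r_[np.clip(r-.05,0,None)*3,np.clip(.0398-r,0,None)*3]
print("rim",least_squares(cost,[.586,.077],loss='soft_l1',f_scale=.001).x)
# outer edge: per-column topmost rim pixel
E=[];I=[]
for u in range(190,325):
    v=np.where(m[:,u])[0]
    if len(v): E.append(W[v[0],u])
E=np.array(E); r=least_squares(lambda x:np.hypot(E[:,0]-x[0],E[:,1]-x[1])-.0495,[.586,.077],loss='soft_l1',f_scale=.0005); print("outer",r.x,len(E),r.cost)
# held disc edge similarly
a=read_state()["tool_pos"]
m=(np.hypot(W[...,0]-a[0],W[...,1]-a[1])<.045)&(W[...,2]>.180)&(W[...,2]<.195); E=[]
for u in range(200,312):
    v=np.where(m[:,u])[0]
    if len(v): E.append(W[v[0],u])
E=np.array(E); r=least_squares(lambda x:np.hypot(E[:,0]-x[0],E[:,1]-x[1])-.0382,[.586,.077],loss='soft_l1',f_scale=.0005); print("held",r.x,len(E),r.cost,E[:,2].mean(),a)
E
```

```text
2260 [0.5875 0.1068 0.1336] [0.5371 0.0672 0.13  ] [0.6363 0.1278 0.1362]
rim [0.5869 0.0777]
outer [0.5868 0.0778] 123 2.2421027582400603e-06
held [0.5863 0.0751] 112 1.3080405848435585e-06 0.18435767142370083 [0.5851 0.0746 0.225 ]
```

Call:
{"method": "servo_tool", "body": {
  "targets": [
    {"translation": [0.002,0.0006,0.02],"twist": 0,"claw": -1},
    {"translation": [0,0,0.018],"twist": 0,"claw": -1},
    {"translation": [0,0,0.002],"twist": 0,"claw": -1},
    {"translation": [0,0,0.002],"twist": 0,"claw": -1},
    {"translation": [0,0,0.002],"twist": 0,"claw": -1},
    {"translation": [0,0,0.002],"twist": 0,"claw": -1},
    {"translation": [0,0,0.002],"twist": 0,"claw": -1},
    {"translation": [0,0,0],"twist": 0,"claw": -1},
    {"translation": [0,0,0],"twist": 0,"claw": -1}
  ]
}}

```text
t: 10.33
tool_pos: [0.5865, 0.0763, 0.1771]
tcp_rot: [[0.001, 1.0, 0.001], [1.0, -0.001, 0.0], [0.0, 0.001, -1.0]]
wrist_force: [-0.2, 0.2, -0.8]
finger_gap: 0.297
```

Call:
{"method": "servo_tool", "body": {
  "targets": [
    {"translation": [0,0,0.003],"twist": 0,"claw": -1},
    {"translation": [0,0,0.003],"twist": 0,"claw": -1},
    {"translation": [0,0,0.003],"twist": 0,"claw": -1},
    {"translation": [0,0,0.003],"twist": 0,"claw": -1},
    {"translation": [0,0,0],"twist": 0,"claw": -1},
    {"translation": [0,0,0],"twist": 0,"claw": -1}
  ]
}}

```text
t: 10.83
tool_pos: [0.5863, 0.0762, 0.1644]
tcp_rot: [[0.001, 1.0, -0.001], [1.0, -0.001, -0.0], [-0.0, -0.001, -1.0]]
wrist_force: [0.4, -0.2, 0.4]
finger_gap: 0.297
```

Call:
{"method": "servo_tool", "body": {
  "targets": [
    {"translation": [0,0,0.0015],"twist": 0,"claw": -1},
    {"translation": [0,0,0.0015],"twist": 0,"claw": -1},
    {"translation": [0,0,0.001],"twist": 0,"claw": -1},
    {"translation": [0,0,0],"twist": 0,"claw": -1},
    {"translation": [0,0,0],"twist": 0,"claw": -1}
  ]
}}

```text
t: 11.25
tool_pos: [0.5863, 0.0763, 0.1606]
tcp_rot: [[0.001, 1.0, -0.0], [1.0, -0.001, 0.0], [0.0, -0.0, -1.0]]
wrist_force: [0.9, 0.0, -1.5]
finger_gap: 0.299
```

Call:
{"method": "servo_tool", "body": {
  "targets": [
    {"translation": [0,0,0.0012],"twist": 0,"claw": -1},
    {"translation": [0,0,0],"twist": 0,"claw": -1},
    {"translation": [0,0,0],"twist": 0,"claw": -1}
  ]
}}

```text
t: 11.5
tool_pos: [0.5865, 0.0764, 0.1601]
tcp_rot: [[0.001, 1.0, 0.001], [1.0, -0.001, 0.0], [0.0, 0.001, -1.0]]
wrist_force: [-2.1, -0.8, 3.7]
finger_gap: 0.296
```

Call:
{"method": "servo_tool", "body": {
  "targets": [
    {"translation": [0,0,0],"twist": 0,"claw": -0.22},
    {"translation": [0,0,0],"twist": 0,"claw": -0.22},
    {"translation": [0,0,0],"twist": 0,"claw": -0.22},
    {"translation": [0,0,-0.005],"twist": 0,"claw": -0.1},
    {"translation": [0,0,-0.02],"twist": 0,"claw": 0.2},
    {"translation": [0,0,-0.03],"twist": 0,"claw": 0.5},
    {"translation": [0,0,-0.03],"twist": 0,"claw": 1},
    {"translation": [0,0,0],"twist": 0,"claw": 1},
    {"translation": [0,0,0],"twist": 0,"claw": 1}
  ]
}}

```text
t: 12.25
tool_pos: [0.5872, 0.0763, 0.2467]
tcp_rot: [[0.001, 1.0, 0.005], [1.0, -0.001, 0.0], [0.0, 0.005, -1.0]]
wrist_force: [0.0, 0.5, -0.6]
finger_gap: 0.766
```

```bash
python3 - <<'E'
from h import *
np.set_printoptions(precision=4,suppress=True)
s=read_state(); print(s["t"],s["tool_pos"],s["finger_gap"])
p=capture("scene"); W=cloud(p)
m=(np.hypot(W[...,0]-.586,W[...,1]-.0765)<.03)&(W[...,2]>.15)&(W[...,2]<.18); print(m.sum(),W[m].mean(0),W[m].max(0))
cv2.imwrite("pics/s1.png",cv2.resize(p["frame"][150:350,140:340,::-1],None,fx=3,fy=3,interpolation=2))
E
```

```text
12.25 [0.5872 0.0763 0.2467] 0.7659758860853071
96 [0.5891 0.0779 0.1632] [0.6016 0.0899 0.1711]
```

View pics/s1.png

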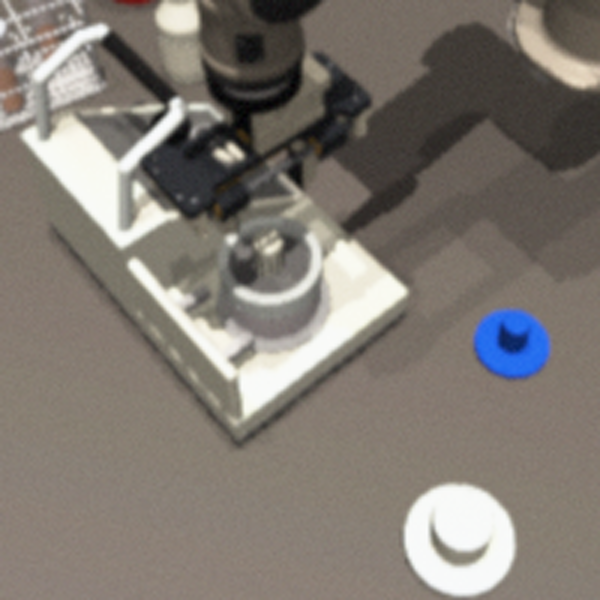

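The zoomed scene view shows the cartridge standing in the canister mouth, core at (268,245). The lid is at (460,540). Next I go to the lid.

Call:
{"method": "servo_tool", "body": {
  "targets": [
    {"translation": [0.039,0.001,0],"twist": 0,"claw": 1},
    {"translation": [0.039,0.001,0],"twist": 0,"claw": 1},
    {"translation": [0.039,0.001,0],"twist": 0,"claw": 1},
    {"translation": [0.039,0.001,0],"twist": 0,"claw": 1},
    {"translation": [0.039,0.001,0],"twist": 0,"claw": 1},
    {"translation": [0.039,0.001,0],"twist": 0,"claw": 1},
    {"translation": [0,0,0],"twist": 0,"claw": 1},
    {"translation": [0,0,0],"twist": 0,"claw": 1},
    {"translation": [0,0,0],"twist": 0,"claw": 1},
    {"translation": [0,0,0],"twist": 0,"claw": 1}
  ]
}}

```text
t: 13.13
tool_pos: [0.5926, 0.309, 0.2436]
tcp_rot: [[0.002, 1.0, -0.002], [1.0, -0.002, -0.001], [-0.001, -0.002, -1.0]]
wrist_force: [0.6, -0.5, 0.5]
finger_gap: 1.003
```

```bash
python3 - <<'E'
from h import *
from scipy.optimize import least_squares
np.set_printoptions(precision=4,suppress=True)
s=read_state(); print(s["t"],s["tool_pos"],s["tcp_rot"][:,1],s["finger_gap"])
p=capture("wrist"); W=cloud(p); save(p,"w7.png")
g=np.hypot(W[...,0]-.593,W[...,1]-.36)<.09
for lo,hi in [(.006,.020),(.054,.066)]:
    m=g&(W[...,2]>lo)&(W[...,2]<hi)
    if m.any(): print(lo,m.sum(),W[m].mean(0),W[m].min(0),W[m].max(0),(W[m].min(0)+W[m].max(0))/2)
E
```

```text
13.1333 [0.5926 0.309  0.2436] [ 1.     -0.0024 -0.0016] 1.0028149129033794
0.006 3245 [0.5952 0.3644 0.0147] [0.5458 0.3122 0.0117] [0.645  0.4102 0.0175] [0.5954 0.3612 0.0146]
0.054 1931 [0.5954 0.3615 0.0587] [0.5692 0.3348 0.0559] [0.6216 0.3871 0.0611] [0.5954 0.3609 0.0585]
```

View pics/w7.png

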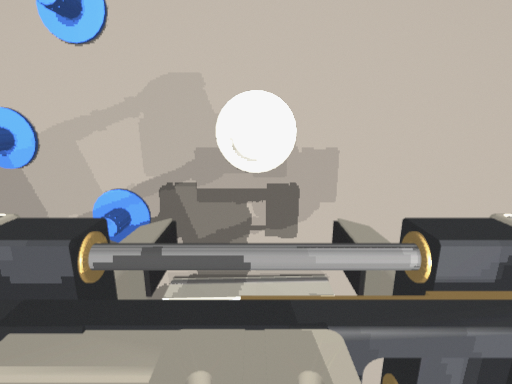

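The lid shows at (256,131). I'll move above it, go down and grip the dome.

Call:
{"method": "servo_tool", "body": {
  "targets": [
    {"translation": [0.026,0.001,0.02],"twist": 0,"claw": 1},
    {"translation": [0.025,0.001,0.03],"twist": 0,"claw": 1},
    {"translation": [0,0,0.04],"twist": 0,"claw": 1},
    {"translation": [0,0,0.04],"twist": 0,"claw": 1},
    {"translation": [0,0,0.04],"twist": 0,"claw": 1},
    {"translation": [0,0,0.024],"twist": 0,"claw": 0.6},
    {"translation": [0,0,0],"twist": 0,"claw": 0.3},
    {"translation": [0,0,0],"twist": 0,"claw": -0.2},
    {"translation": [0,0,0],"twist": 0,"claw": -1},
    {"translation": [0,0,0],"twist": 0,"claw": -1},
    {"translation": [0,0,0],"twist": 0,"claw": -1},
    {"translation": [0,0,0],"twist": 0,"claw": -1}
  ]
}}

```text
t: 14.18
tool_pos: [0.5958, 0.3617, 0.0531]
tcp_rot: [[0.001, 1.0, 0.004], [1.0, -0.001, 0.002], [0.002, 0.004, -1.0]]
wrist_force: [-0.8, -1.2, 6.9]
finger_gap: 0.586
```

Call:
{"method": "servo_tool", "body": {
  "targets": [
    {"translation": [0,0,0],"twist": 0,"claw": -1},
    {"translation": [0,0,0],"twist": 0,"claw": -1},
    {"translation": [0,0,0],"twist": 0,"claw": -1},
    {"translation": [0,0,0],"twist": 0,"claw": -1}
  ]
}}

```text
t: 14.52
tool_pos: [0.5958, 0.3617, 0.0531]
tcp_rot: [[0.001, 1.0, 0.004], [1.0, -0.001, 0.001], [0.001, 0.004, -1.0]]
wrist_force: [-0.4, -1.2, 6.8]
finger_gap: 0.587
```

Call:
{"method": "servo_tool", "body": {
  "targets": [
    {"translation": [0,0,-0.02],"twist": 0,"claw": -1},
    {"translation": [0,0,-0.035],"twist": 0,"claw": -1},
    {"translation": [0,0,-0.035],"twist": 0,"claw": -1},
    {"translation": [0,0,-0.035],"twist": 0,"claw": -1},
    {"translation": [0,0,-0.035],"twist": 0,"claw": -1},
    {"translation": [0,0,-0.035],"twist": 0,"claw": -1},
    {"translation": [0,0,0],"twist": 0,"claw": -1},
    {"translation": [0,0,0],"twist": 0,"claw": -1},
    {"translation": [0,0,0],"twist": 0,"claw": -1}
  ]
}}

```text
t: 15.27
tool_pos: [0.5943, 0.3611, 0.2451]
tcp_rot: [[0.001, 1.0, -0.001], [1.0, -0.001, -0.0], [-0.0, -0.001, -1.0]]
wrist_force: [-0.2, -0.2, -1.5]
finger_gap: 0.591
```

```bash
python3 - <<'E'
from h import *
np.set_printoptions(precision=4,suppress=True)
s=read_state(); print(s["t"],s["tool_pos"],s["tcp_rot"],s["finger_gap"],s["wrist_force"])
p=capture("wrist"); W=cloud(p); save(p,"w8.png"); a=s["tool_pos"]
m=(np.hypot(W[...,0]-a[0],W[...,1]-a[1])<.06)&(W[...,2]>.17)
print(np.histogram(W[m][:,2],bins=np.arange(.17,.26,.005)))
k=m&(W[...,2]<.21); print(W[k].min(0),W[k].max(0))
E
```

```text
15.2667 [0.5943 0.3611 0.2451] [[ 0.0011  1.     -0.0008]
 [ 1.     -0.0011 -0.0003]
 [-0.0003 -0.0008 -1.    ]] 0.5905819312719662 [-0.2362 -0.2311 -1.5023]
(array([   0,    0,    0,    0,    0,    1,  160, 6422,  148,  184,  283,
        367,  468,  495,  559, 1306, 4096]), array([0.17 , 0.175, 0.18 , 0.185, 0.19 , 0.195, 0.2  , 0.205, 0.21 ,
       0.215, 0.22 , 0.225, 0.23 , 0.235, 0.24 , 0.245, 0.25 , 0.255]))
[0.5464 0.3244 0.1996] [0.6449 0.4101 0.21  ]
```

View pics/w8.png

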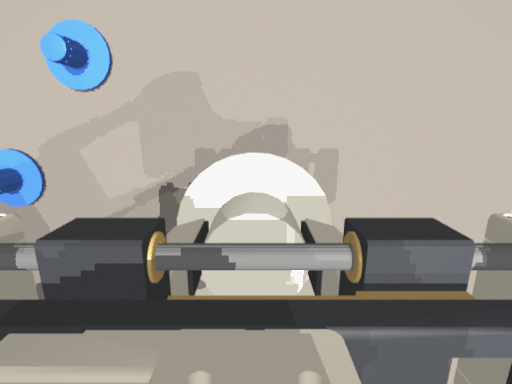

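The lid is held level; its flange shows at (255,200). I'll carry it over the canister.

Call:
{"method": "servo_tool", "body": {
  "targets": [
    {"translation": [-0.0355,-0.001,0],"twist": 0,"claw": -1},
    {"translation": [-0.0355,-0.001,0],"twist": 0,"claw": -1},
    {"translation": [-0.0355,-0.001,0],"twist": 0,"claw": -1},
    {"translation": [-0.0355,-0.001,0],"twist": 0,"claw": -1},
    {"translation": [-0.0355,-0.001,0],"twist": 0,"claw": -1},
    {"translation": [-0.0355,-0.001,0],"twist": 0,"claw": -1},
    {"translation": [-0.0355,-0.001,0],"twist": 0,"claw": -1},
    {"translation": [-0.0355,-0.001,0],"twist": 0,"claw": -1},
    {"translation": [0,0,0],"twist": 0,"claw": -1},
    {"translation": [0,0,0],"twist": 0,"claw": -1},
    {"translation": [0,0,0],"twist": 0,"claw": -1},
    {"translation": [0,0,0],"twist": 0,"claw": -1}
  ]
}}

```text
t: 16.32
tool_pos: [0.5861, 0.0785, 0.2447]
tcp_rot: [[0.0, 1.0, -0.002], [1.0, -0.0, 0.001], [0.001, -0.002, -1.0]]
wrist_force: [-0.1, 1.0, -0.9]
finger_gap: 0.591
```

```bash
python3 - <<'E'
from h import *
from scipy.optimize import least_squares
np.set_printoptions(precision=4,suppress=True)
s=read_state(); print(s["t"],s["tool_pos"],s["tcp_rot"][:,1])
p=capture("wrist"); W=cloud(p); save(p,"w9.png"); a=s["tool_pos"]
m=(np.hypot(W[...,0]-a[0],W[...,1]-a[1])<.06)&(np.abs(W[...,2]-.2075)<.003); E=[]
for u in range(190,320):
    v=np.where(m[:,u])[0]
    if len(v): E.append(W[v[0],u])
E=np.array(E);r=least_squares(lambda x:np.hypot(E[:,0]-x[0],E[:,1]-x[1])-.0495,a[:2],loss='soft_l1',f_scale=.0005); print("lid",r.x,W[m].min(0),W[m].max(0))
m=(np.abs(W[...,2]-.134)<.004)&(np.hypot(W[...,0]-.586,W[...,1]-.0765)<.056); E=[]
for u in range(190,325):
    v=np.where(m[:,u])[0]
    if len(v): E.append(W[v[0],u])
E=np.array(E); print(len(E))
if len(E)>20: r=least_squares(lambda x:np.hypot(E[:,0]-x[0],E[:,1]-x[1])-.0495,[.586,.077],loss='soft_l1',f_scale=.0005); print("rim",r.x)
E
```

```text
16.3167 [0.5861 0.0785 0.2447] [ 1.     -0.     -0.0015]
lid [0.5872 0.0775] [0.5383 0.0418 0.2045] [0.6365 0.1274 0.2105]
93
rim [0.5869 0.0779]
```

Call:
{"method": "servo_tool", "body": {
  "targets": [
    {"translation": [-0.0006,0,0.015],"twist": 0,"claw": -1},
    {"translation": [0,0,0.02],"twist": 0,"claw": -1},
    {"translation": [0,0,0.015],"twist": 0,"claw": -1},
    {"translation": [0,0,0.004],"twist": 0,"claw": -1},
    {"translation": [0,0,0.002],"twist": 0,"claw": -1},
    {"translation": [0,0,0.002],"twist": 0,"claw": -1},
    {"translation": [0,0,0.002],"twist": 0,"claw": -1},
    {"translation": [0,0,0],"twist": 0,"claw": -1},
    {"translation": [0,0,0],"twist": 0,"claw": -1}
  ]
}}

```text
t: 17.12
tool_pos: [0.5867, 0.0768, 0.1862]
tcp_rot: [[0.001, 1.0, 0.001], [1.0, -0.001, 0.0], [0.0, 0.001, -1.0]]
wrist_force: [-0.0, -0.2, -0.9]
finger_gap: 0.589
```

Call:
{"method": "servo_tool", "body": {
  "targets": [
    {"translation": [0,0,0.002],"twist": 0,"claw": -1},
    {"translation": [0,0,0.002],"twist": 0,"claw": -1},
    {"translation": [0,0,0.001],"twist": 0,"claw": -1},
    {"translation": [0,0,0],"twist": 0,"claw": -1},
    {"translation": [0,0,0],"twist": 0,"claw": -1}
  ]
}}

```text
t: 17.53
tool_pos: [0.5868, 0.0781, 0.1831]
tcp_rot: [[0.001, 1.0, 0.003], [1.0, -0.001, 0.002], [0.002, 0.003, -1.0]]
wrist_force: [-4.0, 6.6, 11.8]
finger_gap: 0.588
```

Call:
{"method": "servo_tool", "body": {
  "targets": [
    {"translation": [0.0012,-0.0005,-0.003],"twist": 0,"claw": -1},
    {"translation": [0,0,0],"twist": 0,"claw": -1},
    {"translation": [0,0,0.002],"twist": 0,"claw": -1},
    {"translation": [0,0,0.0015],"twist": 0,"claw": -1},
    {"translation": [0,0,0],"twist": 0,"claw": -1},
    {"translation": [0,0,0],"twist": 0,"claw": -1}
  ]
}}

```text
t: 18.03
tool_pos: [0.586, 0.0776, 0.1802]
tcp_rot: [[0.001, 1.0, 0.0], [1.0, -0.001, -0.0], [-0.0, 0.0, -1.0]]
wrist_force: [-1.9, -0.5, 3.7]
finger_gap: 0.586
```

Call:
{"method": "servo_tool", "body": {
  "targets": [
    {"translation": [0,0,0.0015],"twist": 0,"claw": -1},
    {"translation": [0,0,0.001],"twist": 0,"claw": -1},
    {"translation": [0,0,0],"twist": 0,"claw": -1},
    {"translation": [0,0,0],"twist": 0,"claw": -1}
  ]
}}

```text
t: 18.37
tool_pos: [0.586, 0.0775, 0.18]
tcp_rot: [[0.001, 1.0, 0.002], [1.0, -0.001, -0.0], [-0.0, 0.002, -1.0]]
wrist_force: [-7.4, -1.4, 16.6]
finger_gap: 0.588
```

Call:
{"method": "servo_tool", "body": {
  "targets": [
    {"translation": [0,0,-0.0015],"twist": 0,"claw": -1},
    {"translation": [0,0,0],"twist": 0,"claw": 0.4},
    {"translation": [0,0,0],"twist": 0,"claw": 0.6},
    {"translation": [0,0,0],"twist": 0,"claw": 0.6},
    {"translation": [0,0,0],"twist": 0,"claw": 0.8},
    {"translation": [0,0,-0.01],"twist": 0,"claw": 0.8},
    {"translation": [0,0,-0.03],"twist": 0,"claw": 0.8},
    {"translation": [0,0,-0.04],"twist": 0,"claw": 0.8},
    {"translation": [0,0,-0.03],"twist": 0,"claw": 0.8},
    {"translation": [0,0,0],"twist": 0,"claw": 0.8},
    {"translation": [0,0,0],"twist": 0,"claw": 0.8}
  ]
}}

```text
t: 19.28
tool_pos: [0.5867, 0.0779, 0.2917]
tcp_rot: [[0.001, 1.0, 0.005], [1.0, -0.001, 0.0], [0.0, 0.005, -1.0]]
wrist_force: [-0.7, 0.0, -0.7]
finger_gap: 0.901
```

```bash
python3 - <<'E'
from h import *
np.set_printoptions(precision=4,suppress=True)
s=read_state(); print(s["t"],s["tool_pos"],s["finger_gap"],s["wrist_force"],s["joints"])
p=capture("wrist"); W=cloud(p); save(p,"w10.png")
m=(np.hypot(W[...,0]-.586,W[...,1]-.077)<.055)&(np.abs(W[...,2]-.143)<.008)
P=W[m]; A=np.c_[P[:,:2]-[.586,.077],np.ones(len(P))]; c=np.linalg.lstsq(A,P[:,2],rcond=None)[0]; print("flange",len(P),c,P.min(0),P.max(0))
p=capture("scene"); W=cloud(p)
cv2.imwrite("pics/s2.png",cv2.resize(p["frame"][150:350,140:340,::-1],None,fx=3,fy=3,interpolation=2))
m=(np.hypot(W[...,0]-.586,W[...,1]-.077)<.055)&(np.abs(W[...,2]-.143)<.008)
P=W[m]; A=np.c_[P[:,:2]-[.586,.077],np.ones(len(P))]; c=np.linalg.lstsq(A,P[:,2],rcond=None)[0]; print("flange",len(P),c)
E
```

```text
19.2833 [0.5867 0.0779 0.2917] 0.9011721048490503 [-0.6833  0.015  -0.7495] [0.0026 0.4392 1.2642 0.0001 1.433  0.0037]
flange 4187 [-0.0005  0.0007  0.1418] [0.5381 0.028  0.1352] [0.6373 0.1269 0.151 ]
flange 510 [-0.0062 -0.0213  0.1442]
```

View pics/w10.png

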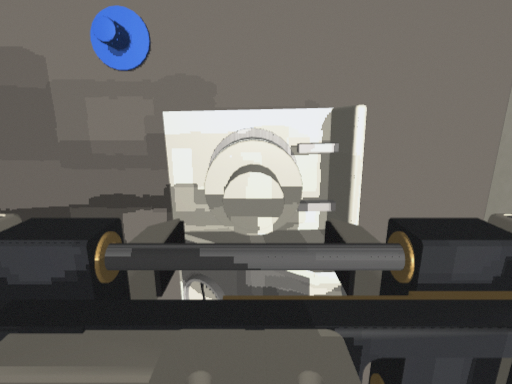

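View pics/s2.png

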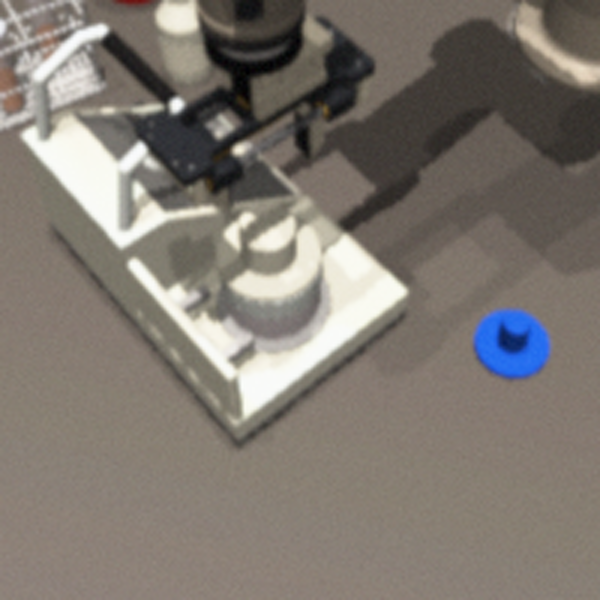

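The lid sits flat: flange at 0.1418, tilt below 0.001. In the wrist view it is at (253,185). Now I turn the tool for the knob, with the jaws along the unit's y.

Call:
{"method": "servo_tool", "body": {
  "targets": [
    {"translation": [0,0,-0.02],"twist": -7.1,"claw": 0.8},
    {"translation": [0,0,0],"twist": -7.1,"claw": 0.8},
    {"translation": [0,0,0],"twist": -7.1,"claw": 0.8},
    {"translation": [0,0,0],"twist": -7.1,"claw": 0.8},
    {"translation": [0,0,0],"twist": -7.1,"claw": 0.8},
    {"translation": [0,0,0],"twist": -7.1,"claw": 0.8},
    {"translation": [0,0,0],"twist": -7.1,"claw": 0.8},
    {"translation": [0,0,0],"twist": -7.1,"claw": 0.8},
    {"translation": [0,0,0],"twist": -7.1,"claw": 0.8},
    {"translation": [0,0,0],"twist": -7.1,"claw": 0.8},
    {"translation": [0,0,0],"twist": -7.1,"claw": 0.8},
    {"translation": [0,0,0],"twist": -7.1,"claw": 0.8}
  ]
}}

```text
t: 20.38
tool_pos: [0.5853, 0.0779, 0.3072]
tcp_rot: [[-0.997, 0.079, -0.004], [0.079, 0.997, 0.0], [0.004, -0.0, -1.0]]
wrist_force: [-0.0, 0.4, 0.2]
finger_gap: 0.9
```

```bash
python3 - <<'E'
from h import *
np.set_printoptions(precision=4,suppress=True)
W=np.load("top1.npy")
# unit yaw from left bay edges and bar legs; panel plane fit
m=(W[...,0]>.48)&(W[...,0]<.62)&(W[...,1]<-.03)&(W[...,1]>-.15)&(W[...,2]>.05)&(W[...,2]<.16)
P=W[m]
rng=np.random.default_rng(0);best=0
for _ in range(500):
    q=P[rng.choice(len(P),3,False)]; n=np.cross(q[1]-q[0],q[2]-q[0]); l=np.linalg.norm(n)
    if l<1e-6: continue
    n/=l; k=np.abs((P-q[0])@n)<.003
    if k.sum()>best: best=k.sum();K=k
c=P[K].mean(0);n=np.linalg.svd(P[K]-c,full_matrices=False)[2][2];n*=np.sign(n[2]);print("panel",best,len(P),c,n,np.degrees(np.arctan2(np.hypot(n[0],n[1]),n[2])),np.degrees(np.arctan2(-n[1],-n[0])))
W=np.load("w5.npy")
k=(np.abs(W[...,2]-.054)<.005)&(W[...,1]>.1)&(W[...,0]<.68)
L=[]
for r in range(2,200,3):
    cc=np.where(k[r])[0]
    if len(cc): L.append(W[r,cc[0]])
L=np.array(L);L=L[np.abs(L[:,1]-np.median(L[:,1]))<.01];print(L[::8]);print("yaw edge",np.degrees(np.arctan(np.polyfit(L[:,0],L[:,1],1)[0])))
# knob points above panel in w5
d=(W-c)@n; m=(W[...,1]<-.04)&(W[...,0]<.62)&(d>.03)&(d<.06); print("knob",m.sum(),W[m].mean(0),W[m].min(0),W[m].max(0))
m=(W[...,1]<-.04)&(W[...,0]<.56)&(np.abs(d-.012)<.006); print("gauge",m.sum(),W[m].mean(0),W[m].min(0),W[m].max(0))
E
```

```text
panel 544 1165 [ 0.5517 -0.0882  0.1044] [-0.5573  0.005   0.8303] 33.868866234839295 -0.5178014411065684
[[0.6749 0.1591 0.0533]
 [0.6547 0.1587 0.0534]
 [0.6339 0.1584 0.053 ]
 [0.612  0.1577 0.054 ]
 [0.569  0.1567 0.0537]
 [0.5448 0.1561 0.0543]
 [0.5196 0.1556 0.0544]
 [0.4929 0.1555 0.0531]]
yaw edge 1.2986430920024228
knob 1878 [ 0.5022 -0.1118  0.1183] [ 0.3217 -0.2312 -0.0036] [ 0.5965 -0.0706  0.1804]
gauge 784 [ 0.4806 -0.1177  0.0686] [ 0.3597 -0.2309 -0.0029] [ 0.5512 -0.0559  0.1132]
```

Call:
{"method": "servo_tool", "body": {
  "targets": [
    {"translation": [0,0,0],"twist": -5.8,"claw": 0.8},
    {"translation": [-0.04,0,0],"twist": 0,"claw": 0.8},
    {"translation": [-0.04,0,0],"twist": 0,"claw": 0.8},
    {"translation": [-0.04,0,0],"twist": 0,"claw": 0.8},
    {"translation": [-0.04,0,0],"twist": 0,"claw": 0.8},
    {"translation": [-0.04,0,0],"twist": 0,"claw": 0.8},
    {"translation": [-0.02,0,0],"twist": 0,"claw": 0.8},
    {"translation": [-0.02,0,0],"twist": 0,"claw": 0.8},
    {"translation": [-0.02,0,0],"twist": 0,"claw": 0.8}
  ]
}}

```text
t: 21.13
tool_pos: [0.8071, 0.0798, 0.2889]
tcp_rot: [[-1.0, -0.016, -0.007], [-0.016, 1.0, 0.002], [0.007, 0.002, -1.0]]
wrist_force: [2.8, 0.6, -3.3]
finger_gap: 0.901
```

```bash
python3 - <<'E'
from h import *
np.set_printoptions(precision=4,suppress=True)
s=read_state(); print(s["t"],s["tool_pos"],s["tcp_rot"],s["joints"],s["qvel"])
E
```

```text
21.1333 [0.8071 0.0798 0.2889] [[-0.9998 -0.0161 -0.0075]
 [-0.0162  0.9999  0.0016]
 [ 0.0075  0.0017 -1.    ]] [ 0.0036  1.0822  0.0434  0.0018  2.0235 -1.5825] [-0.0226  0.0943 -0.0933  0.0134 -0.3121 -0.0163]
```

Call:
{"method": "servo_tool", "body": {
  "targets": [
    {"translation": [-0.03,0,0],"twist": 0,"claw": 0.8},
    {"translation": [-0.03,0,0],"twist": 0,"claw": 0.8},
    {"translation": [-0.03,0,0],"twist": 0,"claw": 0.8}
  ]
}}

```text
t: 21.38
tool_pos: [0.8365, 0.0755, 0.2763]
tcp_rot: [[-0.997, -0.016, 0.07], [-0.016, 1.0, 0.007], [-0.07, 0.006, -0.997]]
wrist_force: [0.1, 0.2, 0.5]
finger_gap: 0.9
```

```bash
python3 - <<'E'
from h import *
np.set_printoptions(precision=4,suppress=True)
s=read_state(); print(s["t"],s["tool_pos"],s["tcp_rot"],s["joints"],s["qvel"])
E
```

```text
21.3833 [0.8365 0.0755 0.2763] [[-0.9974 -0.0164  0.0704]
 [-0.016   0.9998  0.0067]
 [-0.0705  0.0055 -0.9975]] [-0.0035  1.1008  0.0387  0.0074  1.9317 -1.5877] [-0.028   0.1021 -0.0029  0.0238 -0.3293 -0.0188]
```

Call:
{"method": "servo_tool", "body": {
  "targets": [
    {"translation": [0.03,0,0],"twist": 0,"claw": 0.8},
    {"translation": [0.03,0,0],"twist": 0,"claw": 0.8},
    {"translation": [0,0,0],"twist": 0,"claw": 0.8}
  ]
}}

```text
t: 21.63
tool_pos: [0.8002, 0.0752, 0.2701]
tcp_rot: [[-0.999, -0.017, 0.051], [-0.016, 1.0, 0.007], [-0.051, 0.006, -0.999]]
wrist_force: [0.0, 0.6, -1.9]
finger_gap: 0.901
```

```bash
python3 - <<'E'
from h import *
np.set_printoptions(precision=4,suppress=True)
s=read_state(); print(s["t"],s["tool_pos"],s["tcp_rot"],s["joints"],s["qvel"])
E
```

```text
21.6333 [0.8002 0.0752 0.2701] [[-0.9986 -0.0167  0.0507]
 [-0.0163  0.9998  0.0068]
 [-0.0508  0.0059 -0.9987]] [-0.004   0.9249  0.4316  0.0071  1.7343 -1.59  ] [ 0.0005  0.066  -0.34    0.003   0.1012  0.0018]
```

Pushing against the reach limit tilts the tool outward, and the tilt stays. That is how I can reach the knob's axis. First I check that the space beyond is free.

```bash
python3 - <<'E'
from h import *
np.set_printoptions(precision=3,suppress=True)
W=np.load("top0.npy")
for r in (10,40,70,80,86,92,100,120): print(r,W[r,200],W[r,250],W[r,300])
s=read_state();print(s["joints"],s["tool_pos"],s["tcp_rot"][:,2])
E
```

```text
10 [ 1.296  0.218 -0.014] [ 1.306  0.007 -0.043] [ 1.301 -0.207 -0.044]
40 [ 1.301  0.25  -0.296] [ 1.303  0.01  -0.314] [ 1.305 -0.233 -0.331]
70 [ 1.3    0.291 -0.648] [ 1.293  0.015 -0.651] [ 1.286 -0.261 -0.651]
80 [ 1.285  0.303 -0.754] [ 1.275  0.016 -0.749] [ 1.263 -0.268 -0.739]
86 [ 1.251  0.304 -0.759] [ 1.243  0.017 -0.758] [ 0.943 -0.19   0.001]
92 [ 0.929  0.22  -0.001] [0.918 0.015 0.014] [ 0.919 -0.189 -0.004]
100 [ 0.896  0.22  -0.003] [0.889 0.016 0.001] [ 0.884 -0.188 -0.001]
120 [0.81  0.22  0.004] [0.804 0.018 0.003] [ 0.8   -0.184 -0.002]
[-0.004  0.925  0.432  0.007  1.734 -1.59 ] [0.8   0.075 0.27 ] [ 0.051  0.007 -0.999]
```

Call:
{"method": "servo_tool", "body": {
  "targets": [
    {"translation": [-0.02,0,0],"twist": 0,"claw": 0.8},
    {"translation": [-0.02,0,0],"twist": 0,"claw": 0.8},
    {"translation": [-0.02,0,0],"twist": 0,"claw": 0.8},
    {"translation": [-0.02,0,0],"twist": 0,"claw": 0.8},
    {"translation": [-0.02,0,0],"twist": 0,"claw": 0.8},
    {"translation": [-0.02,0,0],"twist": 0,"claw": 0.8}
  ]
}}

```text
t: 22.13
tool_pos: [0.8605, 0.0713, 0.2636]
tcp_rot: [[-0.991, -0.017, 0.13], [-0.016, 1.0, 0.011], [-0.13, 0.009, -0.991]]
wrist_force: [0.8, 0.4, 0.0]
finger_gap: 0.898
```

```bash
cat > st.py <<'E'
from h import *
np.set_printoptions(precision=4,suppress=True)
s=read_state(); r=s["tcp_rot"]; print(s["t"],s["tool_pos"],"z",r[:,2],"tilt",np.degrees(np.arctan2(r[0,2],-r[2,2])),"y",r[:,1],s["joints"],s["qvel"],s["wrist_force"],s["finger_gap"])
E
python3 st.py
```

```text
22.1333 [0.8605 0.0713 0.2636] z [ 0.13    0.0114 -0.9914] tilt 7.470451436284696 y [-0.0169  0.9998  0.0092] [-0.0103  1.1195  0.0361  0.0132  1.8557 -1.5928] [-0.0181  0.0502  0.0012  0.0181 -0.1997 -0.0117] [0.766  0.3736 0.042 ] 0.8983747376648273
```

Call:
{"method": "servo_tool", "body": {
  "targets": [
    {"translation": [-0.025,0,-0.008],"twist": 0,"claw": 0.8},
    {"translation": [-0.025,0,-0.008],"twist": 0,"claw": 0.8},
    {"translation": [-0.025,0,-0.008],"twist": 0,"claw": 0.8},
    {"translation": [-0.025,0,-0.008],"twist": 0,"claw": 0.8},
    {"translation": [-0.025,0,-0.008],"twist": 0,"claw": 0.8},
    {"translation": [-0.025,0,-0.008],"twist": 0,"claw": 0.8},
    {"translation": [-0.025,0,-0.008],"twist": 0,"claw": 0.8},
    {"translation": [-0.025,0,-0.008],"twist": 0,"claw": 0.8}
  ]
}}

```text
t: 22.8
tool_pos: [0.889, 0.0616, 0.2966]
tcp_rot: [[-0.965, -0.018, 0.26], [-0.013, 1.0, 0.021], [-0.261, 0.017, -0.965]]
wrist_force: [0.8, -0.6, 0.2]
finger_gap: 0.899
```

```bash
python3 st.py
```

```text
22.8 [0.889  0.0616 0.2966] z [ 0.2602  0.0214 -0.9653] tilt 15.088194910614213 y [-0.0184  0.9997  0.0172] [-0.026   1.0886  0.0361  0.0287  1.7541 -1.6039] [-0.022  -0.0611  0.0006  0.0247 -0.1426 -0.0155] [ 0.8007 -0.6492  0.2178] 0.8990644936956027
```

Call:
{"method": "servo_tool", "body": {
  "targets": [
    {"translation": [-0.03,0.004,-0.005],"twist": 0,"claw": 0.8},
    {"translation": [-0.03,0.004,-0.005],"twist": 0,"claw": 0.8},
    {"translation": [-0.03,0.004,-0.005],"twist": 0,"claw": 0.8},
    {"translation": [-0.03,0.004,-0.005],"twist": 0,"claw": 0.8},
    {"translation": [-0.03,0.004,-0.005],"twist": 0,"claw": 0.8},
    {"translation": [-0.03,0.004,-0.005],"twist": 0,"claw": 0.8},
    {"translation": [-0.03,0.004,-0.005],"twist": 0,"claw": 0.8},
    {"translation": [-0.03,0.004,-0.005],"twist": 0,"claw": 0.8},
    {"translation": [-0.03,0.004,-0.005],"twist": 0,"claw": 0.8},
    {"translation": [-0.03,0.004,-0.005],"twist": 0,"claw": 0.8}
  ]
}}

```text
t: 23.63
tool_pos: [0.9294, 0.0854, 0.3456]
tcp_rot: [[-0.894, -0.023, 0.448], [-0.007, 0.999, 0.037], [-0.448, 0.03, -0.893]]
wrist_force: [0.4, -0.1, 0.3]
finger_gap: 0.901
```

```bash
python3 st.py
```

```text
23.6333 [0.9294 0.0854 0.3456] z [ 0.4476  0.037  -0.8935] tilt 26.607428527355307 y [-0.0232  0.9993  0.0298] [-0.0023  1.0534  0.037   0.0381  1.5868 -1.5796] [ 0.0225 -0.0679  0.0011  0.0107 -0.1746  0.0231] [ 0.3563 -0.1471  0.2602] 0.9008016674508693
```

Call:
{"method": "servo_tool", "body": {
  "targets": [
    {"translation": [-0.03,0.001,-0.002],"twist": 0,"claw": 0.8},
    {"translation": [-0.03,0.001,-0.002],"twist": 0,"claw": 0.8},
    {"translation": [-0.03,0.001,-0.002],"twist": 0,"claw": 0.8},
    {"translation": [-0.03,0.001,-0.002],"twist": 0,"claw": 0.8},
    {"translation": [-0.03,0.001,-0.002],"twist": 0,"claw": 0.8},
    {"translation": [-0.03,0.001,-0.002],"twist": 0,"claw": 0.8},
    {"translation": [-0.03,0.001,-0.002],"twist": 0,"claw": 0.8}
  ]
}}

```text
t: 24.22
tool_pos: [0.9542, 0.0793, 0.3876]
tcp_rot: [[-0.824, -0.028, 0.566], [-0.001, 0.999, 0.047], [-0.567, 0.038, -0.823]]
wrist_force: [0.5, -0.0, -0.5]
finger_gap: 0.9
```

```bash
python3 st.py
```

```text
24.2167 [0.9542 0.0793 0.3876] z [ 0.5659  0.0473 -0.8231] tilt 34.507654895710665 y [-0.0279  0.9989  0.0382] [-0.0139  1.0263  0.0372  0.0554  1.4766 -1.5889] [-0.0167 -0.0637 -0.0011  0.0294 -0.1709 -0.0142] [ 0.4745 -0.0463 -0.495 ] 0.8997337934194392
```

```bash
python3 - <<'E'
from h import *
np.set_printoptions(precision=4,suppress=True)
for c in ["scene","top"]:
    p=capture(c); save(p,c+"3.png"); W=cloud(p); np.save(c+"3.npy",W)
    print(c,[(np.round(r["at"],4).tolist(),r["score"]) for r in look_for(p,"knob_head")],[(np.round(r["at"],4).tolist(),r["score"]) for r in look_for(p,"vacuum_knob")])
    o=outline_of(p,"knob_head")
    for q in o[:2]:
        m=q["mask"]; v,u=np.where(m); Q=W[m]; Q=Q[np.isfinite(Q[:,0])]; print(q["score"],m.sum(),u.min(),u.max(),v.min(),v.max(),np.median(Q,0),Q.min(0),Q.max(0))
    g=p["frame"].astype(int).sum(2)
    if c=="top": r=(155,175,270,296)
    else: r=(180,215,190,230)
    a=p["frame"][r[0]-15:r[1]+15,r[2]-15:r[3]+15,::-1]; cv2.imwrite("pics/kz_%s.png"%c,cv2.resize(a,None,fx=9,fy=9,interpolation=0))
E
python3 st.py
```

```text
scene [([0.5833, -0.0827, 0.1699], 0.57)] [([0.6308, -0.0, 0.1028], 0.73), ([0.5814, -0.0777, 0.1742], 0.54)]
0.39 29 195 201 192 199 [ 0.5858 -0.0757  0.1716] [ 0.5739 -0.0877  0.1504] [ 0.5948 -0.0721  0.1821]
top [([0.5801, -0.0941, 0.1774], 0.47)] [([0.5789, -0.0938, 0.1813], 0.67)]
0.43 105 277 287 160 171 [ 0.5754 -0.0941  0.1787] [ 0.5575 -0.1125  0.1547] [ 0.5991 -0.0761  0.195 ]
24.6167 [0.9539 0.0797 0.3864] z [ 0.5637  0.0474 -0.8246] tilt 34.35334494647692 y [-0.0281  0.9989  0.0381] [-0.0134  1.0272  0.0374  0.0552  1.4781 -1.5887] [-0.0007  0.0019 -0.0017  0.0012  0.0005 -0.0017] [-0.3489 -0.5124  0.8158] 0.8996832780561479
```

View pics/kz_top.png

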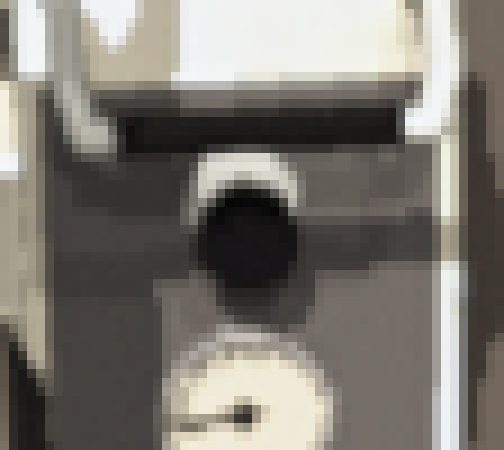

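View pics/scene3.png

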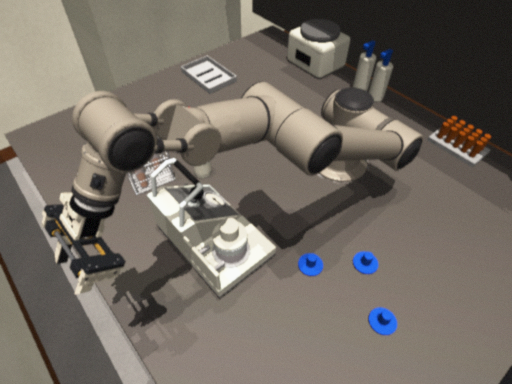

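The scene view shows the gripper tilted about 34° at (85,250), beyond the unit. The lid is on the canister at (231,240), and the knob shows in the top crop as the black disc, about (282,166) in the full frame. Next I fly back over the handle.

Call:
{"method": "servo_tool", "body": {
  "targets": [
    {"translation": [0.0304,-0.0137,-0.0215],"twist": 0,"claw": 0.8},
    {"translation": [0.0304,-0.0137,-0.0215],"twist": 0,"claw": 0.8},
    {"translation": [0.0304,-0.0137,-0.0215],"twist": 0,"claw": 0.8},
    {"translation": [0.0304,-0.0137,-0.0215],"twist": 0,"claw": 0.8},
    {"translation": [0.0304,-0.0137,-0.0215],"twist": 0,"claw": 0.8},
    {"translation": [0.0304,-0.0137,-0.0215],"twist": 0,"claw": 0.8},
    {"translation": [0.0304,-0.0137,-0.0215],"twist": 0,"claw": 0.8},
    {"translation": [0.0304,-0.0137,-0.0215],"twist": 0,"claw": 0.8},
    {"translation": [0.0304,-0.0137,-0.0215],"twist": 0,"claw": 0.8},
    {"translation": [0.0304,-0.0137,-0.0215],"twist": 0,"claw": 0.8},
    {"translation": [0.0304,-0.0137,-0.0215],"twist": 0,"claw": 0.8},
    {"translation": [0.0304,-0.0137,-0.0215],"twist": 0,"claw": 0.8}
  ]
}}

```text
t: 25.62
tool_pos: [0.564, -0.0802, 0.3912]
tcp_rot: [[-0.825, -0.03, 0.565], [-0.004, 0.999, 0.048], [-0.565, 0.038, -0.824]]
wrist_force: [0.6, -1.5, 0.1]
finger_gap: 0.901
```

Call:
{"method": "servo_tool", "body": {
  "targets": [
    {"translation": [0,0,0],"twist": 0,"claw": 0.6},
    {"translation": [0,0,0],"twist": 0,"claw": 0.6},
    {"translation": [0,0,0],"twist": 0,"claw": 0.6}
  ]
}}

```text
t: 25.87
tool_pos: [0.5662, -0.0804, 0.3919]
tcp_rot: [[-0.824, -0.029, 0.565], [-0.003, 0.999, 0.048], [-0.566, 0.038, -0.823]]
wrist_force: [0.6, 0.0, -0.3]
finger_gap: 0.804
```

```bash
python3 st.py; python3 - <<'E'
from h import *
p=capture("wrist"); save(p,"w11.png"); np.save("w11.npy",cloud(p))
print([(np.round(r["at"],4).tolist(),r["score"]) for r in look_for(p,"knob_head")])
E
```

```text
25.8667 [ 0.5662 -0.0804  0.3919] z [ 0.5654  0.0476 -0.8234] tilt 34.47542801043667 y [-0.0292  0.9989  0.0377] [-0.418   0.0669  1.6324  0.3479  0.9288 -2.1427] [ 0.02    0.0275 -0.0148 -0.0003  0.     -0.0024] [ 0.6318  0.0404 -0.3472] 0.8035899082503775
[([0.571, -0.0948, 0.179], 0.81)]
```

View pics/w11.png

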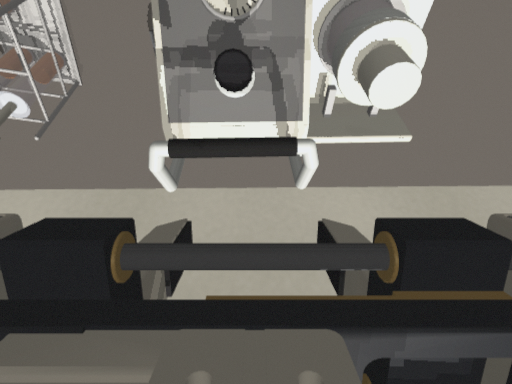

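The wrist view looks down the knob's axis. The knob is at (233,69), the handle bar at row 147, the gauge at (232,5) and the lid at (390,80).

```bash
python3 - <<'E'
from h import *
np.set_printoptions(precision=4,suppress=True)
W=np.load("w11.npy"); im=cv2.imread("pics/w11.png").astype(int).sum(2)
s=read_state(); r=s["tcp_rot"]
# panel plane
P=W[20:110,165:300].reshape(-1,3); P=P[np.isfinite(P[:,0])]
rng=np.random.default_rng(0);best=0
for _ in range(800):
    q=P[rng.choice(len(P),3,False)]; n=np.cross(q[1]-q[0],q[2]-q[0]); l=np.linalg.norm(n)
    if l<1e-6: continue
    n/=l; k=np.abs((P-q[0])@n)<.0015
    if k.sum()>best: best=k.sum();K=k
c=P[K].mean(0);n=np.linalg.svd(P[K]-c,full_matrices=False)[2][2];n*=np.sign(n[2]);print("panel",best,c,n,"tilt",np.degrees(np.arctan2(np.hypot(*n[:2]),n[2])),"yaw",np.degrees(np.arctan2(-n[1],-n[0])))
sub=np.zeros(im.shape,bool); sub[35:105,205:265]=True
d=(W-c)@n
m=sub&(d>.044)&(d<.06); v,u=np.where(m); Q=W[m]; print(m.sum(),u.min(),u.max(),v.min(),v.max(),Q.mean(0),"off panel",d[m].mean())
y=np.array([-.0227,.9997,0]); y=y-n*(y@n); y/=np.linalg.norm(y); x=np.cross(y,n)
a=(Q-c)@x; b=(Q-c)@y; print("ext",np.ptp(a),np.ptp(b)); f=c+x*(a.min()+a.max())/2+y*(b.min()+b.max())/2+n*d[m].mean()
h=f-.014*n; print("head",h, "mean based",Q.mean(0)-.014*n)
print("in tool from grasp pt:",r.T@(h-s["tool_pos"])-[0,0,.006], "n in tool",r.T@n)
g=d[170:0] if 0 else None
# bar
m=(W[...,2]>.255)&(W[...,2]<.285)&(np.abs(W[...,1]+.09)<.055)&(np.abs(W[...,0]-.6)<.03); print("bar",W[m].mean(0),W[m].min(0),W[m].max(0))
E
```

```text
panel 9807 [ 0.5917 -0.0945  0.1278] [-0.5733 -0.0122  0.8192] tilt 34.993187924919354 yaw 1.219756240824929
1272 214 252 48 90 [ 0.5737 -0.0923  0.177 ] off panel 0.050603397134145245
ext 0.03988583316575594 0.038892852254479665
head [ 0.5816 -0.0923  0.1654] mean based [ 0.5818 -0.0921  0.1655]
in tool from grasp pt: [ 0.1155 -0.0215  0.1878] n in tool [ 0.01    0.0367 -0.9993]
bar [ 0.5966 -0.0909  0.2709] [ 0.5904 -0.145   0.2605] [ 0.608  -0.035   0.2756]
```

Call:
{"method": "servo_tool", "body": {
  "targets": [
    {"translation": [0.0293,-0.0039,0.007],"twist": 0,"claw": 0.6},
    {"translation": [0.0293,-0.0039,0.007],"twist": 0,"claw": 0.6},
    {"translation": [0.0293,-0.0039,0.007],"twist": 0,"claw": 0.6},
    {"translation": [0.0293,-0.0039,0.007],"twist": 0,"claw": 0.6},
    {"translation": [-0.0005,-0.0018,0.035],"twist": 0,"claw": 0.6},
    {"translation": [-0.0005,-0.0018,0.035],"twist": 0,"claw": 0.6},
    {"translation": [0,0,0],"twist": 0,"claw": 0.6},
    {"translation": [0,0,0],"twist": 0,"claw": 0.6},
    {"translation": [0,0,0],"twist": 0,"claw": 0.6},
    {"translation": [0,0,0],"twist": 0,"claw": 0.6}
  ]
}}

```text
t: 26.8
tool_pos: [0.5265, -0.0948, 0.2454]
tcp_rot: [[-0.824, -0.031, 0.566], [-0.004, 0.999, 0.048], [-0.567, 0.037, -0.823]]
wrist_force: [-0.3, -0.8, -0.6]
finger_gap: 0.799
```

```bash
python3 st.py; cat > kn.py <<'E'
from h import *
import sys
np.set_printoptions(precision=4,suppress=True)
s=read_state(); r=s["tcp_rot"]
p=capture("wrist"); save(p,sys.argv[1]+".png"); W=cloud(p)
n=np.array([-.5733,-.0122,.8192]); c=np.array([0.5816,-0.0923,0.1655])
y=np.array([-.0213,.9997,0]); y=y-n*(y@n); y/=np.linalg.norm(y); x=np.cross(y,n)
D=W-c; a=D@x;b=D@y;d=D@n
m=(np.hypot(a,b)<.028)&(d>0.004)&(d<.055)
Q=d[m]; print(m.sum(),np.median(Q),np.percentile(Q,[5,95]))
md=np.median(Q[Q>np.percentile(Q,30)])
m&=np.abs(d-md)<.005
A=(a[m].min()+a[m].max())/2;B=(b[m].min()+b[m].max())/2
f=c+A*x+B*y+md*n; h=f-.014*n
print("ext",np.ptp(a[m]),np.ptp(b[m]),"head",h,"travel",md-.014,"tool from grasp",r.T@(h-s["tool_pos"])-[0,0,.006],"n in tool",r.T@n)
E
python3 kn.py w12
```

```text
26.8 [ 0.5265 -0.0948  0.2454] z [ 0.5659  0.048  -0.8231] tilt 34.50820314203674 y [-0.0309  0.9988  0.037 ] [-0.4974  0.1374  1.9823  0.6017  0.5843 -2.5221] [-0.0056 -0.0154  0.0018  0.0016 -0.0021 -0.0026] [-0.2623 -0.7693 -0.6219] 0.7985509203452874
1936 0.014276201456928862 [0.0098 0.0154]
ext 0.039189748813552985 0.03882856739306813 head [ 0.5808 -0.0924  0.1657] travel 0.0005626466567137355 tool from grasp [ 0.0004 -0.0022  0.0905] n in tool [ 0.0082  0.0359 -0.9993]
```

View pics/w12.png

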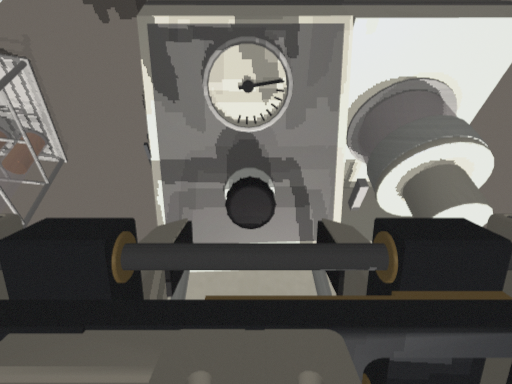

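The wrist view shows the knob at (250,202), between the jaws, and the gauge at (247,85) with its needle to the right (off). Before going in I check the joint room at the grasp pose with a fitted model.

```bash
cat > km.py <<'E'
import numpy as np
from scipy.optimize import least_squares
from scipy.spatial.transform import Rotation as Ro
np.set_printoptions(precision=4,suppress=True)
S=[([1.12,.3427,1.525,0,1.2754,-.146],[.1574,.5005,.251]),
([.5971,.3922,1.4489,-.0025,1.2988,.5681],[.4101,.3703,.2514]),
([.6085,.6378,1.6758,.0001,.8266,.5728],[.4076,.3771,.0455]),
([.0026,.4392,1.2642,.0001,1.433,.0037],[.5867,.0779,.2917]),
([.0036,1.0822,.0434,.0018,2.0235,-1.5825],[.8071,.0798,.2889]),
([-.004,.9249,.4316,.0071,1.7343,-1.59],[.8002,.0752,.2701]),
([-.0103,1.1195,.0361,.0132,1.8557,-1.5928],[.8605,.0713,.2636]),
([-.026,1.0886,.0361,.0287,1.7541,-1.6039],[.889,.0616,.2966]),
([-.0134,1.0272,.0374,.0552,1.4781,-1.5887],[.9539,.0797,.3864]),
([-.418,.0669,1.6324,.3479,.9288,-2.1427],[.5662,-.0804,.3919]),
([-.4974,.1374,1.9823,.6017,.5843,-2.5221],[.5265,-.0948,.2454])]
def R(a,t): return Ro.from_euler(a,t).as_matrix()
def fk(q,p):
    h,x0,o,a1,a2,L,ox=p
    A=R('z',q[0]); B=A@R('y',q[1]); C=B@R('y',q[2]); D=C@R('z',q[3]); E=D@R('y',q[4])
    pos=np.array([0,0,h])+A@[x0,o,0]+B@[0,0,a1]+C@[ox,0,a2]+E@[0,0,L]
    return pos,E@R('z',q[5])
f=lambda p:np.concatenate([fk(q,p)[0]-np.array(t) for q,t in S])
r=least_squares(f,[.3,0,.0765,.4,.4,.25,0]); P=r.x
if __name__=="__main__":
    print(P,np.abs(r.fun).max()); pos,M=fk(S[-1][0],P); print(pos,M)
E
python3 km.py; python3 - <<'E'
from km import *
from plant import read_state
s=read_state(); T=s["tcp_rot"]; M=fk(s["joints"],P)[1]; C=M.T@T; print("C",C)
lo=np.array([-2.53,-.77,.04,-1,.28,-3.11]);hi=np.array([2.53,2.02,2.7,4.14,2.66,3.11])
q=s["joints"].copy(); n=np.array([-.5733,-.0122,.8192])
for k in range(0,101,10):
    tgt=s["tool_pos"]-n*k/1000
    g=lambda q:np.r_[(fk(q,P)[0]-tgt)*10,(fk(q,P)[1]@C-T).ravel()]
    rr=least_squares(g,q,bounds=(lo,hi)); q=rr.x; print(k,q,rr.cost)
E
```

```text
[ 0.2228 -0.      0.0764  0.5062  0.3796  0.2931  0.0465] 7.608126205849164e-05
[ 0.5265 -0.0948  0.2454] [[ 0.0309 -0.824   0.5658]
 [-0.9988 -0.0044  0.0481]
 [-0.0371 -0.5666 -0.8231]]
C [[ 0. -1. -0.]
 [ 1.  0. -0.]
 [ 0. -0.  1.]]
0 [-0.4977  0.1367  1.9826  0.6018  0.5841 -2.5222] 2.630552855558265e-30
10 [-0.4901  0.1585  1.983   0.6172  0.5622 -2.5358] 8.315687503707959e-23
20 [-0.4827  0.1804  1.9827  0.6338  0.5411 -2.5504] 9.143227473395627e-23
30 [-0.4755  0.2025  1.9819  0.6514  0.5205 -2.5662] 7.18952622581262e-23
40 [-0.4685  0.2246  1.9804  0.6702  0.5007 -2.583 ] 3.497721393047122e-23
50 [-0.4617  0.2468  1.9784  0.6901  0.4816 -2.6009] 6.517281867194636e-24
60 [-0.4551  0.2691  1.9758  0.7112  0.4632 -2.62  ] 2.5535460426574007e-24
70 [-0.4486  0.2915  1.9725  0.7334  0.4456 -2.6403] 3.672562786039875e-23
80 [-0.4423  0.3138  1.9687  0.7569  0.4287 -2.6617] 1.8835279938952546e-21
90 [-0.4362  0.3362  1.9643  0.7815  0.4126 -2.6842] 2.400256585905307e-20
100 [-0.4302  0.3586  1.9593  0.8072  0.3972 -2.7078] 1.8316156828662186e-19
```

Call:
{"method": "servo_tool", "body": {
  "targets": [
    {"translation": [0.0002,-0.0008,0.03],"twist": 0,"claw": 0.6},
    {"translation": [0.0002,-0.0008,0.03],"twist": 0,"claw": 0.6},
    {"translation": [0,-0.0006,0.02],"twist": 0,"claw": 0.5},
    {"translation": [0,0,0.007],"twist": 0,"claw": 0.3},
    {"translation": [0,0,0],"twist": 0,"claw": 0.2},
    {"translation": [0,0,0],"twist": 0,"claw": 0.1},
    {"translation": [0,0,0],"twist": 0,"claw": 0.0},
    {"translation": [0,0,0],"twist": 0,"claw": 0.0},
    {"translation": [0,0,0],"twist": 0,"claw": 0.0}
  ]
}}

```text
t: 27.6
tool_pos: [0.5748, -0.0931, 0.1733]
tcp_rot: [[-0.824, -0.03, 0.566], [-0.003, 0.999, 0.048], [-0.567, 0.037, -0.823]]
wrist_force: [0.6, -0.3, -0.3]
finger_gap: 0.504
```

```bash
python3 st.py; python3 kn.py w13
```

```text
27.6 [ 0.5748 -0.0931  0.1733] z [ 0.5658  0.0475 -0.8232] tilt 34.50415882188822 y [-0.0298  0.9989  0.0372] [-0.4378  0.3288  1.9704  0.7791  0.4145 -2.682 ] [ 0.0023  0.0087 -0.0002  0.0023 -0.002  -0.0033] [ 0.6156 -0.3037 -0.2778] 0.5041816095465788
3999 0.01455816318093937 [0.0073 0.0456]
ext 0.03820159736899797 0.051329109492060265 head [ 0.5801 -0.0921  0.1658] travel 0.0011408654618377846 tool from grasp [-0.0001  0.0006  0.0032] n in tool [ 0.0083  0.0354 -0.9993]
```

View pics/w13.png

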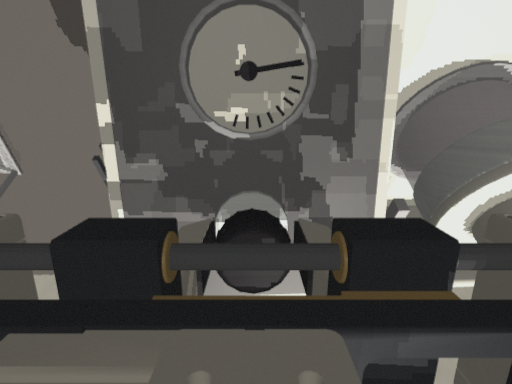

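The knob is at (253,250), straddled by the fingers, and the needle at (248,68) reads off. I close on it.

Call:
{"method": "servo_tool", "body": {
  "targets": [
    {"translation": [0,0,0],"twist": 0,"claw": -0.4},
    {"translation": [0,0,0],"twist": 0,"claw": -1},
    {"translation": [0,0,0],"twist": 0,"claw": -1},
    {"translation": [0,0,0],"twist": 0,"claw": -1},
    {"translation": [0,0,0],"twist": 0,"claw": -1},
    {"translation": [0,0,0],"twist": 0,"claw": -1}
  ]
}}

```text
t: 28.15
tool_pos: [0.5749, -0.0941, 0.1727]
tcp_rot: [[-0.824, -0.028, 0.565], [-0.003, 0.999, 0.046], [-0.566, 0.036, -0.823]]
wrist_force: [-3.3, -2.7, 3.9]
finger_gap: 0.424
```

```bash
cat > fs.py <<'E'
from h import *
np.set_printoptions(precision=4,suppress=True)
s=read_state(); n=np.array([-.5733,-.0122,.8192]); h=np.array([.5748,-.0931,.1733]); f=s["wrist_force"]
print(s["t"],"pos",s["tool_pos"],"out mm",1000*(s["tool_pos"]-h)@n,"F",f,"Fn",f@n,"gap",s["finger_gap"])
E
python3 fs.py
```

```text
28.15 pos [ 0.5749 -0.0941  0.1727] out mm -0.565418684226149 F [-3.3295 -2.6941  3.9039] Fn 5.13977492054366 gap 0.4243954735907411
```

Call:
{"method": "servo_tool", "body": {
  "targets": [
    {"translation": [0,0.0001,-0.002],"twist": 0,"claw": -1},
    {"translation": [0,0.0001,-0.002],"twist": 0,"claw": -1},
    {"translation": [0,0.0001,-0.002],"twist": 0,"claw": -1},
    {"translation": [0,0.0001,-0.002],"twist": 0,"claw": -1},
    {"translation": [0,0,-0.002],"twist": 0,"claw": -1},
    {"translation": [0,0,0],"twist": 0,"claw": -1}
  ]
}}

```text
t: 28.65
tool_pos: [0.5693, -0.0942, 0.1806]
tcp_rot: [[-0.824, -0.028, 0.565], [-0.003, 0.999, 0.046], [-0.566, 0.036, -0.824]]
wrist_force: [-0.0, -5.0, -0.5]
finger_gap: 0.425
```

```bash
python3 fs.py; python3 - <<'E'
from h import *
p=capture("wrist"); save(p,"w14.png")
E
```

```text
28.65 pos [ 0.5693 -0.0942  0.1806] out mm 9.15788846680983 F [-0.0243 -4.9711 -0.5198] Fn -0.35125748232542897 gap 0.4248718823600156
```

View pics/w14.png

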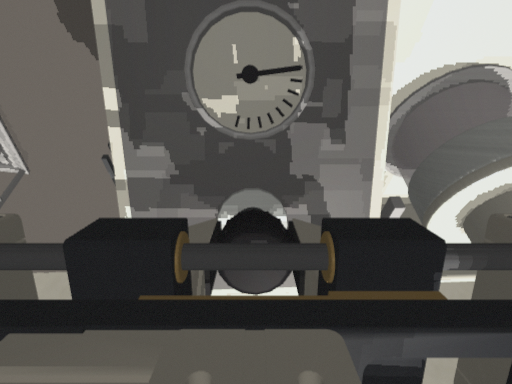

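The knob has come along with the grip, about 9.7 mm out, and the needle is still off. I go on in small steps.

Call:
{"method": "servo_tool", "body": {
  "targets": [
    {"translation": [0,0.0001,-0.0015],"twist": 0,"claw": -1},
    {"translation": [0,0,-0.0015],"twist": 0,"claw": -1},
    {"translation": [0,0,0],"twist": 0,"claw": -1}
  ]
}}

```text
t: 28.95
tool_pos: [0.5676, -0.0942, 0.183]
tcp_rot: [[-0.825, -0.028, 0.565], [-0.003, 0.999, 0.046], [-0.566, 0.036, -0.824]]
wrist_force: [-0.9, -5.2, -1.9]
finger_gap: 0.422
```

```bash
python3 fs.py
```

```text
28.95 pos [ 0.5676 -0.0942  0.183 ] out mm 12.110688192648155 F [-0.8738 -5.1985 -1.9155] Fn -1.0047869401951086 gap 0.42153259149691485
```

Call:
{"method": "servo_tool", "body": {
  "targets": [
    {"translation": [0,0.0001,-0.001],"twist": 0,"claw": -1},
    {"translation": [0,0,-0.001],"twist": 0,"claw": -1},
    {"translation": [0,0,0],"twist": 0,"claw": -1}
  ]
}}

```text
t: 29.2
tool_pos: [0.5665, -0.0941, 0.1847]
tcp_rot: [[-0.825, -0.028, 0.565], [-0.003, 0.999, 0.046], [-0.566, 0.036, -0.824]]
wrist_force: [-2.2, -7.2, -0.1]
finger_gap: 0.426
```

```bash
python3 fs.py
```

```text
29.2 pos [ 0.5665 -0.0941  0.1847] out mm 14.159231638203957 F [-2.1676 -7.1968 -0.0892] Fn 1.257426829270558 gap 0.42631147043082585
```

Call:
{"method": "servo_tool", "body": {
  "targets": [
    {"translation": [0,0,-0.001],"twist": 0,"claw": -1},
    {"translation": [0,0,-0.001],"twist": 0,"claw": -1},
    {"translation": [0,0,0],"twist": 0,"claw": -1}
  ]
}}

```text
t: 29.45
tool_pos: [0.5652, -0.0942, 0.1866]
tcp_rot: [[-0.824, -0.029, 0.565], [-0.003, 0.999, 0.046], [-0.566, 0.036, -0.824]]
wrist_force: [-3.5, -5.5, 2.6]
finger_gap: 0.426
```

```bash
python3 fs.py; python3 - <<'E'
from h import *
p=capture("wrist"); cv2.imwrite("pics/w15.png",cv2.resize(p["frame"][0:300,130:380,::-1],None,fx=1.6,fy=1.6))
E
```

```text
29.45 pos [ 0.5652 -0.0942  0.1866] out mm 16.37687489208087 F [-3.5171 -5.5299  2.5619] Fn 4.182520458493026 gap 0.42574046176721975
```

View pics/w15.png

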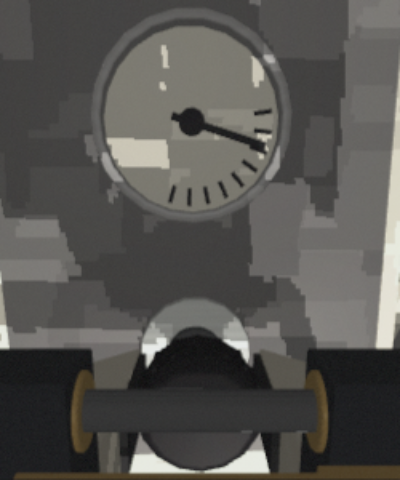

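The needle at (191,121) has started to move; the pull direction now assists, so the knob is being drawn into the click.

Call:
{"method": "servo_tool", "body": {
  "targets": [
    {"translation": [0,0,-0.001],"twist": 0,"claw": -1},
    {"translation": [0,0,-0.001],"twist": 0,"claw": -1},
    {"translation": [0,0,0],"twist": 0,"claw": -1}
  ]
}}

```text
t: 29.75
tool_pos: [0.5639, -0.0942, 0.1884]
tcp_rot: [[-0.824, -0.029, 0.565], [-0.003, 0.999, 0.046], [-0.566, 0.036, -0.824]]
wrist_force: [-7.3, -5.3, 5.8]
finger_gap: 0.428
```

```bash
python3 fs.py; python3 - <<'E'
from h import *
p=capture("wrist"); cv2.imwrite("pics/w16.png",cv2.resize(p["frame"][0:300,130:380,::-1],None,fx=1.6,fy=1.6))
E
```

```text
29.75 pos [ 0.5639 -0.0942  0.1884] out mm 18.655777940868994 F [-7.3146 -5.3384  5.8174] Fn 9.024197353631633 gap 0.42762866783078357
```

View pics/w16.png

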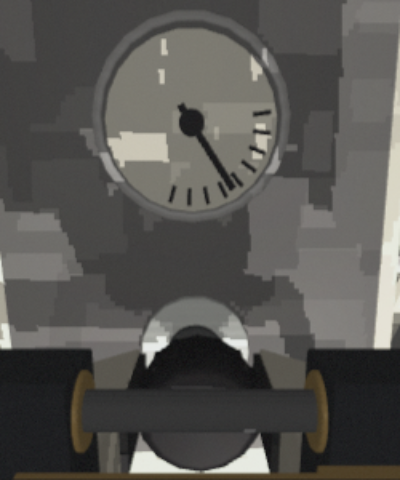

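The needle is now about 65-70° over. A little more and it is in the click.

Call:
{"method": "servo_tool", "body": {
  "targets": [
    {"translation": [0,0,-0.001],"twist": 0,"claw": -1},
    {"translation": [0,0,-0.0008],"twist": 0,"claw": -1},
    {"translation": [0,0,0],"twist": 0,"claw": -1}
  ]
}}

```text
t: 30.05
tool_pos: [0.5629, -0.0943, 0.1898]
tcp_rot: [[-0.824, -0.029, 0.565], [-0.003, 0.999, 0.046], [-0.566, 0.037, -0.824]]
wrist_force: [-6.4, -5.9, 4.7]
finger_gap: 0.427
```

```bash
python3 fs.py; python3 - <<'E'
from h import *
p=capture("wrist"); cv2.imwrite("pics/w17.png",cv2.resize(p["frame"][0:300,130:380,::-1],None,fx=1.6,fy=1.6))
E
```

```text
30.05 pos [ 0.5629 -0.0943  0.1898] out mm 20.355683459143435 F [-6.4455 -5.8788  4.6605] Fn 7.584798168428882 gap 0.4274653317035143
```

View pics/w17.png

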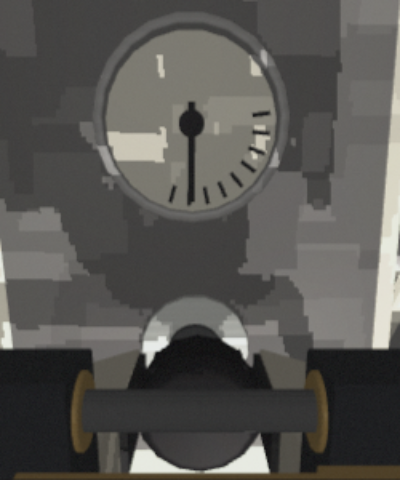

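Call:
{"method": "servo_tool", "body": {
  "targets": [
    {"translation": [0,0,-0.0008],"twist": 0,"claw": -1},
    {"translation": [0,0,0],"twist": 0,"claw": -1}
  ]
}}

```text
t: 30.27
tool_pos: [0.5627, -0.0943, 0.1901]
tcp_rot: [[-0.825, -0.029, 0.565], [-0.003, 0.999, 0.046], [-0.566, 0.037, -0.824]]
wrist_force: [-0.4, -5.5, -1.1]
finger_gap: 0.431
```

```bash
python3 fs.py
```

```text
30.2667 pos [ 0.5627 -0.0943  0.1901] out mm 20.66816271816729 F [-0.4111 -5.5208 -1.116 ] Fn -0.6111536566524911 gap 0.4305599724390596
```

Call:
{"method": "servo_tool", "body": {
  "targets": [
    {"translation": [0,0,-0.0006],"twist": 0,"claw": -1},
    {"translation": [0,0,0],"twist": 0,"claw": -1},
    {"translation": [0,0,0],"twist": 0,"claw": -1}
  ]
}}

```text
t: 30.52
tool_pos: [0.5626, -0.0943, 0.1902]
tcp_rot: [[-0.825, -0.029, 0.565], [-0.003, 0.999, 0.047], [-0.565, 0.037, -0.824]]
wrist_force: [5.1, -5.3, -5.0]
finger_gap: 0.425
```

```bash
python3 fs.py; python3 - <<'E'
from h import *
p=capture("wrist"); cv2.imwrite("pics/w18.png",cv2.resize(p["frame"][0:300,130:380,::-1],None,fx=1.6,fy=1.6))
E
```

```text
30.5167 pos [ 0.5626 -0.0943  0.1902] out mm 20.868958934623613 F [ 5.0808 -5.2505 -5.0164] Fn -6.9582079242455395 gap 0.4246291093589741
```

View pics/w18.png

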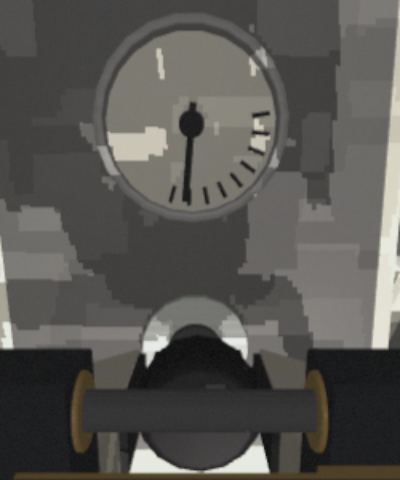

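It stands firm: the force has flipped to -7 N and the needle is full over at about 1.7 rad. I hold it there for a second.

Call:
{"method": "servo_tool", "body": {
  "targets": [
    {"translation": [0,0,0],"twist": 0,"claw": -1},
    {"translation": [0,0,0],"twist": 0,"claw": -1},
    {"translation": [0,0,0],"twist": 0,"claw": -1},
    {"translation": [0,0,0],"twist": 0,"claw": -1},
    {"translation": [0,0,0],"twist": 0,"claw": -1},
    {"translation": [0,0,0],"twist": 0,"claw": -1},
    {"translation": [0,0,0],"twist": 0,"claw": -1},
    {"translation": [0,0,0],"twist": 0,"claw": -1},
    {"translation": [0,0,0],"twist": 0,"claw": -1},
    {"translation": [0,0,0],"twist": 0,"claw": -1}
  ]
}}

```text
t: 31.4
tool_pos: [0.5626, -0.0943, 0.1902]
tcp_rot: [[-0.825, -0.029, 0.565], [-0.003, 0.999, 0.047], [-0.565, 0.037, -0.824]]
wrist_force: [5.5, -5.0, -6.4]
finger_gap: 0.424
```

```bash
python3 fs.py
```

```text
31.4 pos [ 0.5626 -0.0943  0.1902] out mm 20.871304438824666 F [ 5.4937 -4.9942 -6.4033] Fn -8.334133116804002 gap 0.42368812987561766
```

Call:
{"method": "servo_tool", "body": {
  "targets": [
    {"translation": [0,0,0.003],"twist": 0,"claw": -1},
    {"translation": [0,0,0.003],"twist": 0,"claw": -1},
    {"translation": [0,0,0.003],"twist": 0,"claw": -1},
    {"translation": [0,0,0.003],"twist": 0,"claw": -1},
    {"translation": [0,0,0.003],"twist": 0,"claw": -1},
    {"translation": [0,-0.0005,0.003],"twist": 0,"claw": -1},
    {"translation": [0,0,0.0025],"twist": 0,"claw": -1},
    {"translation": [0,0,0.001],"twist": 0,"claw": -1},
    {"translation": [0,0,0],"twist": 0,"claw": -1},
    {"translation": [0,0,0],"twist": 0,"claw": -1}
  ]
}}

```text
t: 32.23
tool_pos: [0.5747, -0.094, 0.1729]
tcp_rot: [[-0.824, -0.028, 0.565], [-0.003, 0.999, 0.046], [-0.566, 0.036, -0.824]]
wrist_force: [1.9, -5.4, -1.6]
finger_gap: 0.423
```

```bash
python3 fs.py
```

```text
32.2333 pos [ 0.5747 -0.094   0.1729] out mm -0.25802692333229393 F [ 1.8534 -5.3588 -1.6091] Fn -2.315383481105732 gap 0.42335323199670866
```

Call:
{"method": "servo_tool", "body": {
  "targets": [
    {"translation": [0,0,0.001],"twist": 0,"claw": -1},
    {"translation": [0,0,0.001],"twist": 0,"claw": -1},
    {"translation": [0,0,0],"twist": 0,"claw": -1},
    {"translation": [0,0,0],"twist": 0,"claw": -1}
  ]
}}

```text
t: 32.57
tool_pos: [0.5751, -0.094, 0.1725]
tcp_rot: [[-0.824, -0.028, 0.566], [-0.003, 0.999, 0.046], [-0.567, 0.036, -0.823]]
wrist_force: [-17.0, -7.7, 15.5]
finger_gap: 0.425
```

```bash
python3 fs.py
```

```text
32.5667 pos [ 0.5751 -0.094   0.1725] out mm -0.787536971243479 F [-17.0309  -7.681   15.4608] Fn 22.523010543004297 gap 0.4248418496269611
```

The knob is pushed home against the stop at 22 N. I open the fingers and withdraw along the axis.

Call:
{"method": "servo_tool", "body": {
  "targets": [
    {"translation": [0,0,-0.0012],"twist": 0,"claw": -1},
    {"translation": [0,0,0],"twist": 0,"claw": 0.5},
    {"translation": [0,0,0],"twist": 0,"claw": 0.5},
    {"translation": [0,0,0],"twist": 0,"claw": 0.5},
    {"translation": [0,0,0],"twist": 0,"claw": 0.5},
    {"translation": [0,0,-0.02],"twist": 0,"claw": 0.5},
    {"translation": [0,0,-0.03],"twist": 0,"claw": 0.5},
    {"translation": [0,0,-0.03],"twist": 0,"claw": 0.5},
    {"translation": [0,0,0],"twist": 0,"claw": 0.5},
    {"translation": [0,0,0],"twist": 0,"claw": 0.5}
  ]
}}

```text
t: 33.4
tool_pos: [0.5298, -0.0968, 0.2393]
tcp_rot: [[-0.824, -0.03, 0.566], [-0.004, 0.999, 0.047], [-0.567, 0.037, -0.823]]
wrist_force: [0.6, -0.5, -0.3]
finger_gap: 0.748
```

```bash
python3 st.py; python3 kn.py w19
```

```text
33.4 [ 0.5298 -0.0968  0.2393] z [ 0.5665  0.0472 -0.8227] tilt 34.54811629949179 y [-0.0299  0.9989  0.0367] [-0.4975  0.1526  1.984   0.6169  0.5693 -2.5397] [ 0.01    0.047   0.0149  0.0144 -0.0149 -0.009 ] [ 0.6143 -0.4791 -0.3248] 0.747686503933383
2048 0.01439938633138817 [0.0097 0.0157]
ext 0.03938463100806543 0.03930417632600976 head [ 0.5805 -0.0924  0.1656] travel 0.0007271188797161928 tool from grasp [-0.      0.0002  0.0836] n in tool [ 0.0075  0.0351 -0.9993]
```

View pics/w19.png

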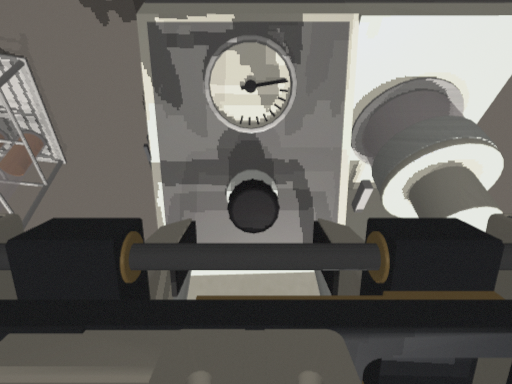

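The knob at (253,207) is home: 0.7 mm measured against 0.6 mm before the pull. The needle at (250,85) is back to off. I move clear and make a last check.

Call:
{"method": "servo_tool", "body": {
  "targets": [
    {"translation": [0,0,-0.035],"twist": 0,"claw": 0.5},
    {"translation": [0,0,-0.035],"twist": 0,"claw": 0.5},
    {"translation": [0,0,-0.035],"twist": 0,"claw": 0.5},
    {"translation": [0,0,0],"twist": 0,"claw": 0.5},
    {"translation": [0,0,0],"twist": 0,"claw": 0.5},
    {"translation": [0,0,0],"twist": 0,"claw": 0.5},
    {"translation": [0,0,0],"twist": 0,"claw": 0.5}
  ]
}}

```text
t: 34.03
tool_pos: [0.4705, -0.1013, 0.3224]
tcp_rot: [[-0.827, -0.03, 0.562], [-0.002, 0.999, 0.05], [-0.563, 0.04, -0.826]]
wrist_force: [0.1, 0.4, -0.9]
finger_gap: 0.751
```

```bash
python3 st.py; python3 - <<'E'
from h import *
np.set_printoptions(precision=4,suppress=True)
for c in ["wrist","scene"]:
    p=capture(c); save(p,c+"_end.png"); W=cloud(p)
    m=(np.hypot(W[...,0]-.5865,W[...,1]-.077)<.054)&(np.hypot(W[...,0]-.5865,W[...,1]-.077)>.03)&(np.abs(W[...,2]-.142)<.006)
    P=W[m]
    if len(P)>50: A=np.c_[P[:,:2]-[.586,.077],np.ones(len(P))]; print("flange",c,len(P),np.linalg.lstsq(A,P[:,2],rcond=None)[0])
    for n in ["syringe_rack","sharps_bin","saline_bottle"]: print(n,[(np.round(r["at"],3).tolist(),round(r["score"],2)) for r in look_for(p,n)][:1])
E
```

```text
34.0333 [ 0.4705 -0.1013  0.3224] z [ 0.5618  0.0505 -0.8257] tilt 34.22816370231659 y [-0.0304  0.9987  0.0404] [-0.5986 -0.0543  1.9461  0.5063  0.8312 -2.4534] [ 0.0008  0.0026 -0.0029 -0.0024  0.0058  0.0034] [ 0.0975  0.3502 -0.8603] 0.751070428906238
flange wrist 2009 [0.0124 0.0102 0.1414]
syringe_rack [([0.607, -0.375, 0.048], 0.69)]
sharps_bin []
saline_bottle [([0.438, -0.275, 0.113], 0.59)]
flange scene 423 [-0.0128 -0.0163  0.1441]
syringe_rack [([0.618, -0.377, 0.071], 0.73)]
sharps_bin [([0.419, -0.436, 0.132], 0.84)]
saline_bottle [([0.447, -0.272, 0.083], 0.58)]
```

View pics/scene_end.png

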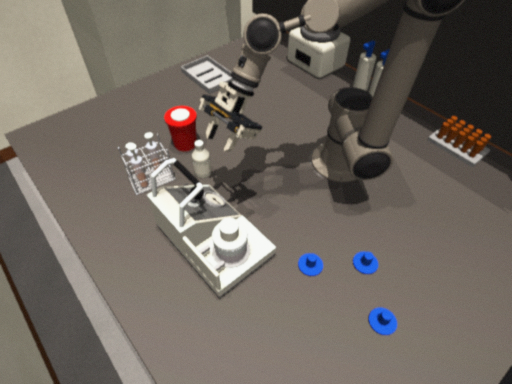

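View pics/wrist_end.png

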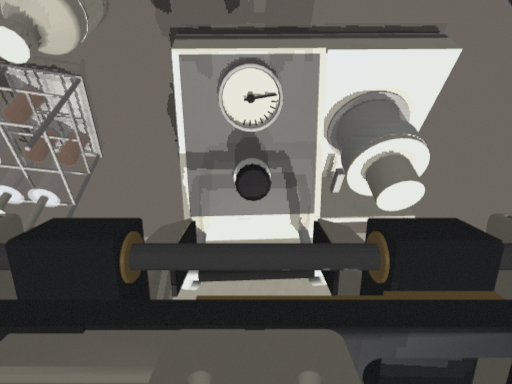

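The lid sits on the canister at (230,238) in the scene view, the bystanders are where they were, and the gripper is clear. In the wrist view the needle at (250,97) is off and the knob at (253,181) is in.

```bash
python3 -c "
from plant import *
print(close_job())"
```

```text
the job is handed in; nothing more can be done
None
```

The job is done and handed in at about 34 s. The cartridge stands in the canister with the lid on it, and the suction was proved and switched off again.

- **Cartridge and lid:** I placed the grey cartridge on the pocket floor and left the three blue ones alone. The lid went on and was let go. It touched the rim once on the way down, at about 12 N, and was shifted 1.2 mm before it seated. The flange measured 8.2 mm above the rim plane (8 mm expected), with a tilt under 0.001 rad from the wrist camera. The last oblique views gave noisier tilts of 0.01 to 0.02 rad at about the same height; the closer view is the better one.
- **Knob:** The moves only allow a turn about the tool's own axis, so I pushed the arm against its reach limit to tilt the gripper 34.5°. I then gripped the knob along its axis. It clicked on about 21 mm out, and the needle swung to about 1.7 rad. It held firm there at 7 to 8 N for a little over a second, then I pushed it home against the stop at 22 N. Afterwards the needle read off, and the knob measured 0.7 mm out, against 0.6 mm before the pull.
- **Bystanders:** The rack, the sharps bin and the bottle are where they were, within the detector's accuracy.
- **Doubt:** While I tilted the tool, joint 3 read 0.036 to 0.039, against a stated lower limit of 0.04. That may be rounding or control error, but I could not confirm it.

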